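# Tighten the pivot nut of the folding tray stand

## Task

Tighten the pivot of the folding stand lying on the table. First run its wing nut down by hand, without the spanner: push the wings round clockwise (seen from above) until the nut is finger-tight; then slip the open-ended spanner onto the hexagon below the wings and turn the nut clockwise with it until it goes no further. Take the spanner off without loosening the nut and lay it back level on the narrow wooden block it came from; leave the candle jar, potted plant and mug where they stand.

Things in the scene. Friction and masses are not known exactly. Their poses are not given: they have to be found in the camera images.
- stand: Folding stand lying flat, fixed to the table: two grey legs, each 462 long, 42 wide, 20 thick, crossed one over the other as a narrow X (0.28 rad either side of the stand's x axis), upper face 40 above the table. Origin on the table under the crossing, on the axis of the upright bolt (16 thick, top at 95 above the table) that carries the nut.
- nut_mid (a point): Mid-height of the brass nut's hexagon, on the bolt axis; turns with the nut, z up. Hexagon 40 across flats, from 44 to 70 above the table, over a washer 54 across. Its flats face along the nut's x axis and every 60 deg from it, so an open jaw slips on heading 30, 90, 150, ... deg from that axis. Above the hexagon a boss 33 across carries two wings.
- wing (a point): Point in one of the nut's two upright wings, 30 from the axis along the nut's +x, 89 above the table; axes as nut_mid. The wings stand along +x and -x of the nut, each reaching 42 from the axis, 9 thick, from 74 to 104 above the table.
- nut (a joint): Free running of the nut on its thread, rad, grows clockwise seen from above: starts between 0 and 0.7, finger-tight at 2.4; light to turn (about 0.1 N m). It can also be turned back.
- hub (a joint): Final tightening of nut and washer together past finger-tight, rad, clockwise: 0 at the start, 0.6 at the hard stop; needs about 0.75 N m. The nut's whole angle is the sum of joints nut and hub: its x axis lies that far clockwise of the stand's x axis.
- spanner: Loose steel open-ended spanner lying flat, 14 thick, 199 long, 0.35 kg. Origin on its underside below its centre of mass, in the handle (24 wide, from 34 ahead of the origin to 60 behind it); x points to the jaw, z up. Behind the handle a round eye 40 across ends 90 behind the origin; the head is 71 wide, 34 to 109 ahead.
- jaw (a point): Centre of the spanner's jaw, 80 ahead of the spanner's origin and 7 above its underside, axes as the spanner's. The mouth opens to +x between parallel prongs 43 apart, flared at the tips (tips 28 ahead of this point); throat 24 behind this point.
- rest: Narrow dark wooden block fixed on the table, 50 (x) by 110 (y) and 45 high; origin under its centre. The spanner starts lying across its top, its handle along the block's x axis, overhanging at both ends.
- candle: Candle in a glass jar, 76 across, 100 high; origin under its centre. Leave it.
- plant: White ceramic pot with a small plant, 90 across, pot 85 high, leaves to about 160; origin under its centre. Leave it.
- mug: White mug, 80 across, 90 high; origin under its centre. Leave it.
Not all that is in view belongs to the job. What is meant by the spanner is not turquoise, and is the smaller of those in its own colour.

How it is judged:
By the outcome, as a careful person would: the job done as asked, in the order asked, and still so for the second after the job is handed in, with the robot touching nothing.
It also fails if it takes over 66 s, if anything falls off the work surface, if the arm or the gripper's body presses on something with over 40 N, if the wrist force passes 120 N, or if a joint passes its speed limit or range.

## Robot

A 6-joint arm with a two-finger parallel gripper is mounted at the origin on the work surface. World frame = base frame: x ahead of the robot, y to its left, z up, the work surface at z = 0. Lengths are in m, angles in degrees, forces in N, time in s.
With the tool pointing down it reaches from about 0.3 to 0.75 m from the base axis. Payload 8.5 kg.
Tool frame: the origin (TCP) lies at the very end of the fingers, on their centre line; the grasp point (between the pads) lies 19 mm behind it; z points along the fingers, y is the line along which they close (so a half turn about z gives the same grasp; the last joint's range is limited). The gripper opens to 85 mm and grips with 20 to 120 N. Pads are 22 mm wide; open, the fingers measure 114 mm over their backs; the gripper's body (76 mm by 85 mm) begins 54 mm behind the grasp point. The pads swing forward as they close: fully open they stand 13 mm farther back than shut.
Start: joints at [59.857, 21.807, 74.336, -0, 83.858, -12.336], TCP at [0.168, 0.524, 0.231] pointing down, gripper open.
Joint ranges: [-178.18, 178.18], [-50.72, 133.34], [12.68, 142.11], [-81.47, 261.47], [9.98, 163.14], [-165.26, 165.26]. Speed limits (degrees/s): [136.94, 136.94, 180, 180, 180, 180].

## Interface

Orientations are given as a 3x3 rotation matrix whose columns are the frame's x, y, z axes.
In Python, from rig import observe, cams, ticket gives the robot as it stands.
- The arm moves only by the tool move_arm, never from a script. Its arguments are lists of equal length, an entry for each row: "jaw": the finger opening in cm, from 0 to 8.54; "dp": the shift along the tool's x, y, z in cm, a list of three; "turn": the turn, a rotation vector about the tool's x, y, z in rad, a list of three. In form: {"jaw": [jaw, ...], "dp": [[tx, ty, tz], ...], "turn": [[wx, wy, wz], ...]}. A call has 1 to 12 rows; each row shifts and turns the commanded pose from where the row before left it, along the tool's axes as they then stand; what a row does not reach is not made up. A row lasts 1/12 s, in which the tool goes at most 41.7 mm and 7.16 degrees, less where a joint would pass 70% of its speed; a pose out of reach is approached as far as the arm can. A call is refused whole if a number of a shift passes 4.17 or a number of a turn 0.125, either way. A call with a gripper value outside its range is refused whole. The fingers move at their own pace and stop on an object; "force" is the grip in N (left out, the last holds). Time passes only in rows, so rows that do not move let the fingers close. It gives the time, the measured TCP pose, the force, the opening and the grip force at its end, in the units of the state.
- observe(): the state, without advancing time (a new reading comes with each control period).
- cams.get_image(name): name is "scene" or "side" or "wrist"; returns (picture, depth): 480x640x3 uint8, red, green, blue; 480x640 float32, m along the optical axis (not along the pixel's ray), 0 where there is no reading.
- cams.calibration(name): a dict with "vertical_fov" (degrees; the focal length in pixels is half the picture's height over the tangent of half this angle, whatever the lens; pixels are square), "cx", "cy" (the principal point, pixels), "k1" (the pictures are not rectified: a ray, as slopes to the right and down, at radius r is drawn at 1 + k1 r^2 times it, then the intrinsics apply), "view" (4x4, takes a point from world to camera coordinates); the wrist camera has in their place "tool_from_camera" (4x4, takes a point from camera to tool coordinates, whose origin is the TCP and whose axes are the flange's). Camera axes: x right, y up, looking along -z (the intrinsics and any distortion apply to the point x, -y, -z); pixel columns grow to the right and rows downward; lengths in m; the calibration is good to about 2 mm. A picture is of the moment at which its call begins: read the wrist's pose just before it. calibration takes no time and is no camera call.
- ticket.close_job(): hands the job in; it is judged then, once.
Trained networks look in the newest picture that a camera, given by its name, has taken for a name from the list of things; names that differ only in an ending like _2 or _b are one class to them, and where a whole thing is asked for, a point or a joint stands for the part that bears it (a point fixed in the world has none). Each returns a list of dicts, best first, with "p" (0 to 1); they miss things now and then, are a little off and sometimes report something else, mostly with a low value. They report only what shows in the picture. A call takes as long as a camera call. They do not tell look-alikes from the thing itself.
- cams.spot_in(camera, query): "box" ([centre column, centre row, width, height] as shares, 0 to 1, of the picture: columns of its width, rows of its height, round what is visible of it).
- cams.outline_of(camera, query): "mask" (480x640 bool, what is visible of it) and "box" ([centre column, centre row, width, height] as shares, 0 to 1, of the picture: columns of its width, rows of its height, round what is visible of it).
- cams.mark_of(camera, query): "location" ([column, row] as shares, 0 to 1, of the picture: columns of its width, rows of its height: a listed point, or the origin of a listed thing).
The state is a dict: "time_s": time; "q": joint angles; "qvel": joint speeds; "joint_efforts": joint torques, N m; "position": TCP position; "tool_rot": TCP orientation; "ft_force": force on the tool from outside, world axes, zero at the start; "wrist_torque": the same for the moment, N m; "grip_width": finger opening in m; "gripper_force": force on a finger pad.
Only numpy, scipy, OpenCV 4.12 (cv2) and the standard library are available. Lean on these libraries where they do the work, as an engineer would, in place of code of your own. Each camera call takes 0.05 s, during which the arm holds its last target. There are 200 camera calls.

## Working session

There is one attempt and no reset: what is moved stays moved. The work goes in short steps, Python scripts to look and compute and a tool call to move; the robot and the scene stay as the last step left them, time stands still between calls to the robot, and variables do not carry over. Pictures are saved under pics/ and viewed, at most 10 in all, crops included, and the job is handed in when it is done.

Besides the shell and the picture viewer there is one more tool, called after "Emit:" by a JSON object that holds its "op" and its "data", one argument or row to a line. move_arm: Moves the arm, as the interface text tells. Its arguments: {"type":"object","properties":{"jaw":{"type":"array","items":{"type":"number"}},"dp":{"type":"array","items":{"type":"array","items":{"type":"number"}}},"turn":{"type":"array","items":{"type":"array","items":{"type":"number"}}},"force":{"type":"number"}},"required":["jaw","dp","turn"]}

```bash
mkdir -p pics; ls
cat > h.py <<'E'
import numpy as np, cv2
from rig import observe, cams, ticket
def save(n,im): cv2.imwrite('pics/'+n+'.png',im[:,:,::-1])
def view(name,st=None):
    c=cams.calibration(name)
    if 'view' in c: V=np.array(c['view'])
    else:
        st=st or observe(); T=np.eye(4);T[:3,:3]=st['tool_rot'];T[:3,3]=st['position']
        V=np.linalg.inv(T@np.array(c['tool_from_camera']))
    return c,V
def ray(name,uv,st=None):
    c,V=view(name,st); f=240/np.tan(np.radians(c['vertical_fov'])/2)
    d=(np.array(uv,float)-[c['cx'],c['cy']])/f; s=d.copy()
    for _ in range(20): s=d/(1+c['k1']*(s@s))
    R=V[:3,:3].T; return -R@V[:3,3], R@np.array([s[0],-s[1],-1.])
def atz(name,uv,z,st=None):
    o,d=ray(name,uv,st); return o+d*(z-o[2])/d[2]
def atd(name,uv,D,st=None):
    o,d=ray(name,uv,st); return o+d*D
def px(name,P,st=None):
    c,V=view(name,st); f=240/np.tan(np.radians(c['vertical_fov'])/2)
    p=V[:3,:3]@np.array(P)+V[:3,3]; s=np.array([p[0],-p[1]])/-p[2]; return s*(1+c['k1']*(s@s))*f+[c['cx'],c['cy']]
E
python3 - <<'E'
from h import *
for n in ['scene','side']:
    im,d=cams.get_image(n); save(n,im); np.save(n+'.npy',d)
    for q in ['spanner','jaw','nut_mid','wing','rest','stand','candle','plant','mug']:
        for r in cams.mark_of(n,q)[:4]:
            uv=np.array(r['location'])*[640,480]; u,v=np.clip(uv.astype(int),0,[639,479])
            print(n,q,round(r['p'],2),uv.round(),atd(n,uv,d[v,u]).round(3))
s=observe();print(s['time_s'],s['position'],s['tool_rot'])
E
```

```text
pics
scene spanner 0.92 [155. 283.] [ 0.545 -0.497  0.008]
scene spanner 0.83 [241. 266.] [ 0.566 -0.258  0.064]
scene spanner 0.62 [244. 230.] [ 0.28  -0.265  0.005]
scene jaw 0.83 [187. 271.] [ 0.485 -0.418  0.002]
scene jaw 0.83 [216. 235.] [ 0.301 -0.349  0.003]
scene jaw 0.55 [245. 278.] [ 0.555 -0.251  0.019]
scene nut_mid 0.87 [384. 262.] [0.611 0.11  0.086]
scene wing 0.75 [379. 261.] [0.627 0.093 0.101]
scene rest 0.61 [248. 275.] [ 0.592 -0.24   0.055]
scene stand 0.71 [384. 280.] [0.63  0.109 0.043]
scene stand 0.17 [497. 305.] [0.747 0.373 0.033]
scene plant 0.77 [252. 326.] [ 0.774 -0.227  0.034]
scene mug 0.81 [495. 305.] [0.741 0.371 0.028]
side spanner 0.97 [378. 407.] [ 0.531 -0.509  0.02 ]
side spanner 0.93 [230. 338.] [ 0.257 -0.277  0.015]
side spanner 0.69 [350. 308.] [ 0.534 -0.275  0.049]
side jaw 0.93 [256. 362.] [ 0.307 -0.34   0.001]
side jaw 0.83 [378. 289.] [ 0.63  -0.198  0.003]
side jaw 0.76 [347. 373.] [ 0.493 -0.41   0.   ]
side nut_mid 0.95 [327. 195.] [0.571 0.112 0.069]
side nut_mid 0.42 [421. 292.] [ 0.715 -0.256  0.039]
side wing 0.92 [340. 189.] [0.606 0.101 0.093]
side rest 0.86 [344. 314.] [ 0.518 -0.286  0.046]
side stand 0.97 [329. 213.] [0.575 0.096 0.017]
side stand 0.16 [379. 289.] [ 0.631 -0.199  0.003]
side candle 0.97 [306. 163.] [0.558 0.341 0.023]
side plant 0.76 [423. 287.] [ 0.716 -0.26   0.058]
side mug 0.87 [349. 154.] [0.702 0.355 0.031]
1.0 [0.16818636 0.52364156 0.23133655] [[-9.52096700e-01  3.05797112e-01  1.70459160e-06]
 [ 3.05797112e-01  9.52096699e-01  3.89958305e-05]
 [ 1.03018763e-05  3.76490607e-05 -9.99999999e-01]]
```

```bash
python3 -c "
import cv2
a=cv2.imread('pics/scene.png');print(a.shape)"
```

```text
(480, 640, 3)
```

View pics/scene.png

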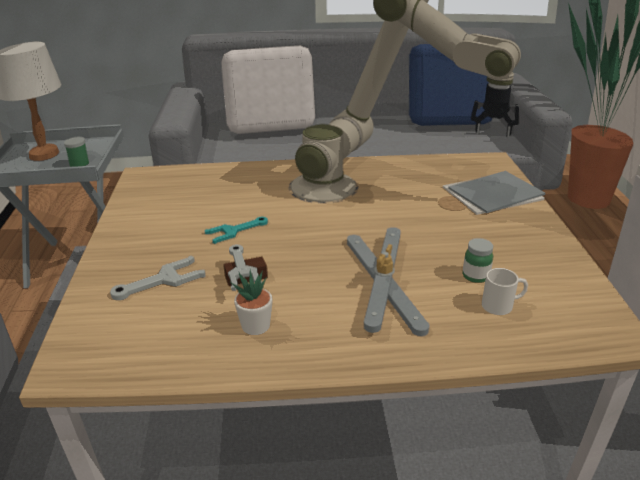

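View pics/side.png

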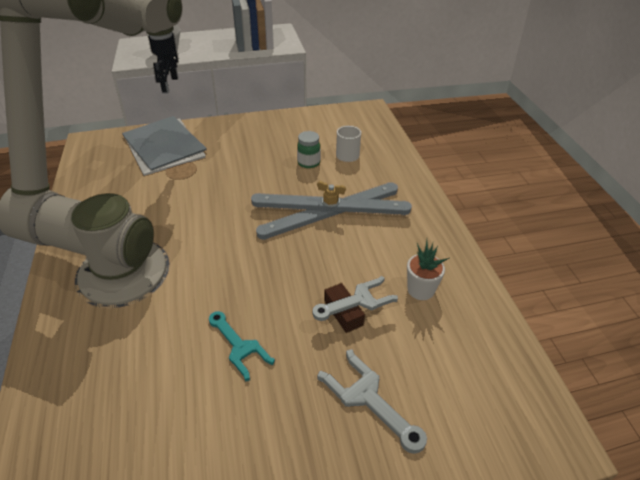

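The candidate spanners in the side image are the turquoise one at (240,345), a large grey one at (375,400), and a smaller grey one on the dark block at (355,300). The description fits the one on the block. The nut is at (330,195). I'll check the choice in a crop and plan the wrist view.

Run:
```python
from h import *
im=cv2.imread('pics/side.png')[180:460,180:460]
cv2.imwrite('pics/crop1.png',cv2.resize(im,(600,600),interpolation=cv2.INTER_CUBIC))
c=cams.calibration('wrist');print({k:np.round(v,3).tolist() for k,v in c.items()})
d=np.load('side.npy')
for n,uv,z in [('legA-',(254,200),.04),('legA+',(409,207),.04),('legB-',(262,230),.04),('legB+',(396,189),.04),('nut',(331,196),.07),('eye',(321,311),.059),('jawL',(381,283),.059),('jawR',(395,300),.059),('throat',(365,293),.059)]:
    print(n,atz('side',uv,z).round(3))
```

```text
{'vertical_fov': 64.822, 'cx': 323.898, 'cy': 235.467, 'k1': -0.004, 'tool_from_camera': [[0.0, 0.946, 0.325, 0.084], [1.0, 0.0, -0.001, -0.0], [-0.001, 0.325, -0.946, -0.142], [0.0, 0.0, 0.0, 1.0]]}
legA- [0.37 0.17 0.04]
legA+ [0.796 0.047 0.04 ]
legB- [0.375 0.038 0.04 ]
legB+ [0.787 0.134 0.04 ]
nut [0.581 0.105 0.07 ]
eye [ 0.466 -0.277  0.059]
jawL [ 0.623 -0.226  0.059]
jawR [ 0.639 -0.282  0.059]
throat [ 0.577 -0.247  0.059]
```

View pics/crop1.png

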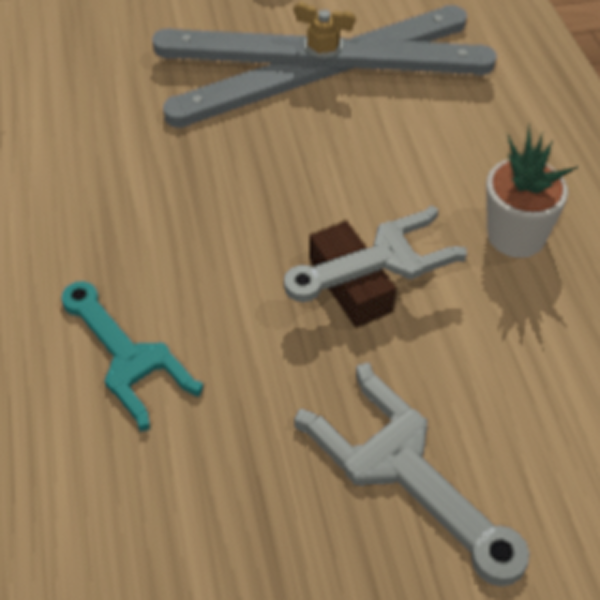

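The crop shows the small grey spanner across the dark block at crop (340,265), with its jaw towards the plant, and a much larger grey one below right at (420,470). I choose the one on the block. Next I go over the nut.

Emit:
{"op": "move_arm", "data": {
  "jaw": [5,5,5,5,5,5,5,5,5,5,5,5],
  "dp": [
    [-3.5,-1.82,0.2],
    [-3.5,-1.82,0.2],
    [-3.5,-1.82,0.2],
    [-3.5,-1.82,0.2],
    [-3.5,-1.82,0.2],
    [-3.5,-1.82,0.2],
    [-3.5,-1.82,0.2],
    [-3.5,-1.82,0.2],
    [-3.5,-1.82,0.2],
    [-3.5,-1.82,0.2],
    [-3.5,-1.82,0.2],
    [-3.5,-1.82,0.2]
  ],
  "turn": [
    [0,0,0],
    [0,0,0],
    [0,0,0],
    [0,0,0],
    [0,0,0],
    [0,0,0],
    [0,0,0],
    [0,0,0],
    [0,0,0],
    [0,0,0],
    [0,0,0],
    [0,0,0]
  ]
}}

```text
time_s: 2.0
position: [0.5024, 0.1855, 0.2074]
tool_rot: [[-0.952, 0.306, 0.0], [0.306, 0.952, 0.0], [-0.0, 0.0, -1.0]]
ft_force: [0.6, -0.6, 1.0]
grip_width: 0.0504
gripper_force: 0.0
```

Emit:
{"op": "move_arm", "data": {
  "jaw": [5,5,5,5,5],
  "dp": [
    [-3.4,-1.82,0.2],
    [-3.4,-1.82,0.2],
    [-3.4,-1.82,0.2],
    [0,0,0],
    [0,0,0]
  ],
  "turn": [
    [0,0,0],
    [0,0,0],
    [0,0,0],
    [0,0,0],
    [0,0,0]
  ]
}}

```text
time_s: 2.42
position: [0.5824, 0.1026, 0.2006]
tool_rot: [[-0.951, 0.308, -0.001], [0.308, 0.951, 0.0], [0.001, -0.0, -1.0]]
ft_force: [-0.8, -0.2, 0.0]
grip_width: 0.0501
gripper_force: 0.0
```

```bash
cat > nut.py <<'E'
from h import *
import sys
st=observe(); im,d=cams.get_image('wrist'); save(sys.argv[1],im)
print(st['time_s'],st['position'].round(4) if hasattr(st['position'],'round') else st['position'],np.degrees(np.arctan2(st['tool_rot'][1][0],st['tool_rot'][0][0])).round(2),'w',st['grip_width'])
for q,z in [('nut_mid',.057),('wing',.089),('stand',.0)]:
    for r in cams.mark_of('wrist',q)[:3]:
        uv=np.array(r['location'])*[640,480]; print(q,round(r['p'],2),uv.round(1),atz('wrist',uv,z,st).round(4))
# points at wing height (depth-based): above table z>0.085
v,u=np.mgrid[0:480,0:640]; c,V=view('wrist',st); f=240/np.tan(np.radians(c['vertical_fov'])/2)
x=(u-c['cx'])/f; y=(v-c['cy'])/f; R=V[:3,:3].T; o=-R@V[:3,3]
P=o+(np.stack([x*d,-y*d,-d],-1))@R.T
np.save('P.npy',P)
m=(d>0)&(P[...,2]>.097)&(P[...,2]<.112)&(np.hypot(P[...,0]-.582,P[...,1]-.107)<.06)
Q=P[m]; print('wing top n',len(Q))
if len(Q)>20:
    (cx,cy),(w,h),a=cv2.minAreaRect(Q[:,:2].astype(np.float32)*1000); print('rect',cx,cy,w,h,a)
    C=np.cov(Q[:,:2].T); w,v=np.linalg.eigh(C); print('wing line deg',np.degrees(np.arctan2(v[1,1],v[0,1]))%180)
E
python3 nut.py nut1
```

```text
2.4167 [0.5824 0.1026 0.2006] 162.04 w 0.05010040299608686
nut_mid 0.95 [340.  217.1] [0.5852 0.1149 0.057 ]
wing 0.77 [336.9 260.6] [0.6067 0.1046 0.089 ]
stand 0.79 [338.1 196.8] [0.5825 0.1164 0.    ]
wing top n 1034
rect 583.037353515625 117.24156951904297 9.028919219970703 81.47108459472656 60.01936340332031
wing line deg 150.00148417835157
```

View pics/nut1.png

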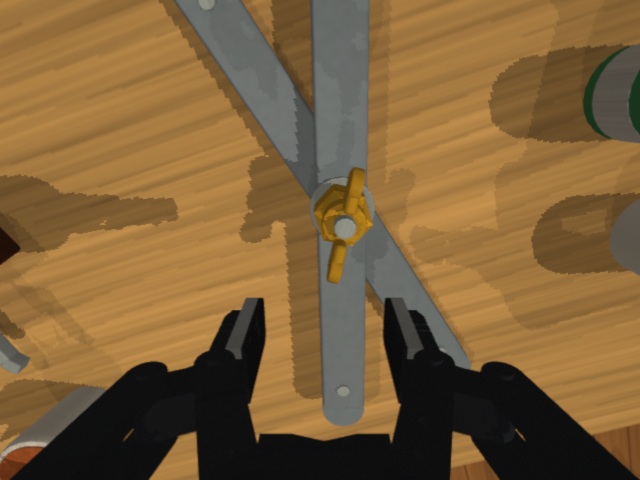

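Wrist view: the nut is at (343,217), its wing line runs upper right (355,180) to lower left (337,265). The upper leg is the vertical strip. I fit the leg for the stand axis.

Run:
```python
from h import *
P=np.load('P.npy')
for lo,hi in [(.036,.045),(.015,.026)]:
    m=((P[...,2]>lo)&(P[...,2]<hi)&(np.hypot(P[...,0]-.583,P[...,1]-.116)<.2)).astype(np.uint8)
    m=cv2.morphologyEx(m,cv2.MORPH_OPEN,np.ones((5,5)))
    n,l,s,_=cv2.connectedComponentsWithStats(m)
    for k in range(1,n):
        if s[k,4]>1500:
            Q=P[l==k]; (c,sz,a)=cv2.minAreaRect(Q[:,:2].astype(np.float32)*1000)
            w,v=np.linalg.eigh(np.cov(Q[:,:2].T)); print(lo,s[k,4],c,sz,a,np.degrees(np.arctan2(v[1,1],v[0,1]))%180, Q.mean(0))
```

```text
0.036 10005 (508.15301513671875, 139.19931030273438) (44.29077911376953, 144.81455993652344) 71.8163833618164 161.20661382354047 [0.49603914 0.14233018 0.03950622]
0.036 6187 (691.1959838867188, 84.8176498413086) (41.94618225097656, 174.5684814453125) 73.31842803955078 160.2557753929469 [0.69610279 0.08471855 0.0392672 ]
0.015 10020 (477.592529296875, 88.01201629638672) (176.0720977783203, 42.38667678833008) 15.052094459533691 14.018054408705751 [0.46977192 0.08449093 0.01935575]
0.015 4155 (691.9771728515625, 147.11270141601562) (172.27041625976562, 42.03968048095703) 15.454569816589355 18.684841241079425 [0.67836972 0.15027291 0.01928667]
```

Emit:
{"op": "move_arm", "data": {
  "jaw": [5,5,5,5,5,5,5],
  "dp": [
    [0.41,1.38,0],
    [0,0,3],
    [0,0,4],
    [0,0,3.5],
    [0,0,1.75],
    [0,0,0],
    [0,0,0]
  ],
  "turn": [
    [0,0,0],
    [0,0,0.12],
    [0,0,0.12],
    [0,0,0.12],
    [0,0,0.12],
    [0,0,0],
    [0,0,0]
  ]
}}

```text
time_s: 3.2
position: [0.5818, 0.1196, 0.0791]
tool_rot: [[-0.707, 0.707, -0.001], [0.707, 0.707, 0.0], [0.0, -0.0, -1.0]]
ft_force: [-0.4, -0.4, 0.4]
grip_width: 0.0501
gripper_force: 0.0
```

Emit:
{"op": "move_arm", "data": {
  "jaw": [5,5,5,5,5,5,5,5,5,5],
  "dp": [
    [0,0,0],
    [0,0,0],
    [0,0,0],
    [0,0,0],
    [0,0,0],
    [0,0,0],
    [0,0,0],
    [0,0,0],
    [0,0,0],
    [0,0,0]
  ],
  "turn": [
    [0,0,0.12],
    [0,0,0.12],
    [0,0,0.12],
    [0,0,0.12],
    [0,0,0.12],
    [0,0,0.12],
    [0,0,0.12],
    [0,0,0.12],
    [0,0,0.12],
    [0,0,0.12]
  ]
}}

```text
time_s: 4.03
position: [0.583, 0.1187, 0.0815]
tool_rot: [[0.409, 0.913, 0.004], [0.913, -0.409, -0.001], [0.001, 0.004, -1.0]]
ft_force: [-0.7, -2.1, 1.0]
grip_width: 0.0502
gripper_force: 2.0
```

```bash
cat > s.py <<'E'
from h import *
s=observe(); R=np.array(s['tool_rot']); a=np.degrees(np.arctan2(R[1,0],R[0,0]))
print(s['time_s'],np.round(s['position'],4),'yawx',a.round(2),'F',np.round(s['ft_force'],1),'T',np.round(s['wrist_torque'],3),'w',s['grip_width'],s['gripper_force'],'q',np.round(s['q'],1))
E
python3 s.py
```

```text
4.0333 [0.583  0.1187 0.0815] yawx 65.88 F [-0.7 -2.1  1. ] T [-0.424 -0.027  0.076] w 0.05016503590853641 2.0304342679082765 q [ 0.1 34.2 79.4 -0.1 66.1 24.3]
```

Emit:
{"op": "move_arm", "data": {
  "jaw": [5,5,5,5,5,5,5,5,5,5],
  "dp": [
    [0,0,0],
    [0,0,0],
    [0,0,0],
    [0,0,0],
    [0,0,0],
    [0,0,0],
    [0,0,0],
    [0,0,0],
    [0,0,0],
    [0,0,0]
  ],
  "turn": [
    [0,0,0.12],
    [0,0,0.12],
    [0,0,0.12],
    [0,0,0.12],
    [0,0,0.12],
    [0,0,0.12],
    [0,0,0.12],
    [0,0,0.12],
    [0,0,0.12],
    [0,0,0]
  ]
}}

```text
time_s: 4.87
position: [0.5836, 0.1187, 0.0815]
tool_rot: [[0.997, 0.071, 0.006], [0.071, -0.998, -0.0], [0.006, 0.001, -1.0]]
ft_force: [2.2, -1.3, 0.0]
grip_width: 0.0498
gripper_force: 1.1
```

```bash
python3 s.py; python3 nut.py nut2
```

```text
4.8667 [0.5836 0.1187 0.0815] yawx 4.04 F [ 2.2 -1.3  0. ] T [-0.336 -0.183  0.085] w 0.04975543348929605 1.083818088955013 q [ 0.1 34.3 79.4 -0.  66.  86.1]
4.8667 [0.5836 0.1187 0.0815] 4.04 w 0.04975543348929605
nut_mid 0.61 [324.5 286.5] [0.5839 0.1184 0.057 ]
wing 0.71 [388.3 353.4] [0.5705 0.0905 0.089 ]
stand 0.8 [327.1 248.8] [0.5822 0.1165 0.    ]
wing top n 5059
rect 584.6576538085938 120.08663940429688 75.52139282226562 34.94052505493164 81.18742370605469
wing line deg 79.36774586073727
```

Emit:
{"op": "move_arm", "data": {
  "jaw": [5,5,5,5,5,5,5],
  "dp": [
    [0,0,0],
    [0,0,0],
    [0,0,0],
    [0,0,0],
    [0,0,0],
    [0,0,0],
    [0,0,0]
  ],
  "turn": [
    [0,0,0.05],
    [0,0,0.05],
    [0,0,0.05],
    [0,0,0.05],
    [0,0,0.05],
    [0,0,0.05],
    [0,0,0]
  ]
}}

```text
time_s: 5.65
position: [0.5827, 0.1185, 0.0796]
tool_rot: [[0.974, -0.226, 0.002], [-0.226, -0.974, -0.0], [0.002, -0.0, -1.0]]
ft_force: [3.6, -1.3, 2.1]
grip_width: 0.0502
gripper_force: 1.5
```

```bash
python3 s.py; python3 nut.py nut3 | grep -E "wing 0|nut_"
```

```text
5.65 [0.5827 0.1185 0.0796] yawx -13.07 F [ 3.6 -1.3  2.1] T [-0.258 -0.438  0.092] w 0.05017117800123392 1.5300600870978087 q [ 1.000e-01  3.440e+01  7.950e+01 -0.000e+00  6.600e+01  1.032e+02]
nut_mid 0.68 [323.9 285. ] [0.5846 0.118  0.057 ]
wing 0.73 [388.5 353.5] [0.5633 0.0953 0.089 ]
```

Emit:
{"op": "move_arm", "data": {
  "jaw": [5,5,5,5],
  "dp": [
    [0,0,0],
    [0,0,0],
    [0,0,0],
    [0,0,0]
  ],
  "turn": [
    [0,0,0.02],
    [0,0,0.02],
    [0,0,0],
    [0,0,0]
  ]
}}

```text
time_s: 6.18
position: [0.5828, 0.118, 0.0792]
tool_rot: [[0.964, -0.266, 0.002], [-0.266, -0.964, -0.001], [0.002, 0.0, -1.0]]
ft_force: [6.2, -3.3, 2.5]
grip_width: 0.0503
gripper_force: 3.2
```

```bash
python3 s.py
```

```text
6.1833 [0.5828 0.118  0.0792] yawx -15.42 F [ 6.2 -3.3  2.5] T [-0.671 -0.837  0.159] w 0.05025247346918865 3.180087769869715 q [ 1.000e-01  3.440e+01  7.950e+01 -0.000e+00  6.590e+01  1.055e+02]
```

Emit:
{"op": "move_arm", "data": {
  "jaw": [5,5,5],
  "dp": [
    [0,0,0],
    [0,0,0],
    [0,0,0]
  ],
  "turn": [
    [0,0,0.02],
    [0,0,0],
    [0,0,0]
  ]
}}

```text
time_s: 6.43
position: [0.5829, 0.1179, 0.0792]
tool_rot: [[0.959, -0.284, 0.002], [-0.284, -0.959, -0.001], [0.002, 0.0, -1.0]]
ft_force: [5.7, -4.6, 1.6]
grip_width: 0.0499
gripper_force: 8.0
```

```bash
python3 s.py
```

```text
6.4333 [0.5829 0.1179 0.0792] yawx -16.53 F [ 5.7 -4.6  1.6] T [-0.71  -0.846  0.432] w 0.04993226129800721 7.995739551843144 q [ 1.000e-01  3.440e+01  7.950e+01 -1.000e-01  6.590e+01  1.066e+02]
```

Emit:
{"op": "move_arm", "data": {
  "jaw": [5,5,5],
  "dp": [
    [0,0,0],
    [0,0,0],
    [0,0,0]
  ],
  "turn": [
    [0,0,0.02],
    [0,0,0],
    [0,0,0]
  ]
}}

```text
time_s: 6.68
position: [0.5829, 0.118, 0.0792]
tool_rot: [[0.953, -0.303, 0.002], [-0.303, -0.953, -0.001], [0.002, 0.0, -1.0]]
ft_force: [6.0, -3.1, 2.3]
grip_width: 0.0498
gripper_force: 10.9
```

```bash
python3 s.py
```

```text
6.6833 [0.5829 0.118  0.0792] yawx -17.65 F [ 6.  -3.1  2.3] T [-0.742 -0.854  0.612] w 0.04984952306708701 10.932761182193644 q [ 1.000e-01  3.440e+01  7.950e+01 -1.000e-01  6.590e+01  1.078e+02]
```

Torque jumped from 0.09 to 0.6 N·m at the predicted angle, so the nut is finger-tight and the hub has not moved (it needs 0.75). I back off, lift and check.

Emit:
{"op": "move_arm", "data": {
  "jaw": [5,5,5,5,5,5,5],
  "dp": [
    [0,0,0],
    [0,0,0],
    [0,0,-4],
    [0,0,-4],
    [0,0,-4],
    [0,0,0],
    [0,0,0]
  ],
  "turn": [
    [0,0,-0.11],
    [0,0,-0.11],
    [0,0,-0.11],
    [0,0,-0.11],
    [0,0,0],
    [0,0,0],
    [0,0,0]
  ]
}}

```text
time_s: 7.27
position: [0.5819, 0.1189, 0.2004]
tool_rot: [[0.991, 0.131, 0.002], [0.131, -0.991, 0.001], [0.002, -0.0, -1.0]]
ft_force: [-0.6, 0.0, 0.3]
grip_width: 0.0503
gripper_force: 0.0
```

```bash
python3 nut.py nut4
```

```text
7.2667 [0.5819 0.1189 0.2004] 7.5 w 0.050267036571109924
nut_mid 0.81 [324.2 216.6] [0.5835 0.1189 0.057 ]
wing 0.83 [347.9 260.6] [0.5619 0.0987 0.089 ]
stand 0.65 [326.5 202.2] [0.5813 0.1165 0.    ]
wing top n 1039
rect 583.5869140625 117.6883773803711 81.81005096435547 9.485702514648438 41.402339935302734
wing line deg 41.13786636377506
```

Emit:
{"op": "move_arm", "data": {
  "jaw": [5,5,5,5,5,5,5,5,5,5,5,5],
  "dp": [
    [-1,3.7,0],
    [-1,3.7,0],
    [-1,3.7,0],
    [-1,3.7,0],
    [-1,3.7,0],
    [-1,3.7,0],
    [-1,3.7,0],
    [-1,3.7,0],
    [-1,3.7,0],
    [-1,3.7,0],
    [0,0,0],
    [0,0,0]
  ],
  "turn": [
    [0,0,0],
    [0,0,0],
    [0,0,0],
    [0,0,0],
    [0,0,0],
    [0,0,0],
    [0,0,0],
    [0,0,0],
    [0,0,0],
    [0,0,0],
    [0,0,0],
    [0,0,0]
  ]
}}

```text
time_s: 8.47
position: [0.5303, -0.2628, 0.1971]
tool_rot: [[0.992, 0.127, -0.002], [0.127, -0.992, 0.002], [-0.002, -0.002, -1.0]]
ft_force: [-0.7, 1.1, -0.6]
grip_width: 0.0504
gripper_force: 0.0
```

```bash
cat > sp.py <<'E'
from h import *
import sys
st=observe(); im,d=cams.get_image('wrist'); save(sys.argv[1],im)
v,u=np.mgrid[0:480,0:640]; c,V=view('wrist',st); f=240/np.tan(np.radians(c['vertical_fov'])/2)
R=V[:3,:3].T; o=-R@V[:3,3]
P=o+(np.stack([(u-c['cx'])/f*d,-(v-c['cy'])/f*d,-d],-1))@R.T; np.save('P.npy',P)
for q,z in [('spanner',.045),('jaw',.052),('rest',0)]:
    for r in cams.mark_of('wrist',q)[:2]:
        uv=np.array(r['location'])*[640,480]; print(q,round(r['p'],2),uv.round(1),atz('wrist',uv,z,st).round(4))
for q in ['spanner','rest']:
    for r in cams.outline_of('wrist',q)[:2]:
        m=r['mask']&(d>0)&(P[...,2]>.03)&(P[...,2]<.075); Q=P[m]
        if len(Q)<50: continue
        print(q,r['p'].__round__(2),'z',np.percentile(Q[:,2],[5,50,95]).round(4),cv2.minAreaRect(Q[:,:2].astype(np.float32)*1000))
        if q=='spanner': np.save('Q.npy',Q)
E
python3 s.py; python3 sp.py sp1
```

```text
8.4667 [ 0.5303 -0.2628  0.1971] yawx 7.31 F [-0.7  1.1 -0.6] T [ 0.052 -0.029 -0.031] w 0.05035084019948945 0.0 q [-37.8  27.5  70.6   0.   82.   44.9]
spanner 0.69 [582.1 226. ] [ 0.5477 -0.4725  0.045 ]
spanner 0.65 [324.2 209.5] [ 0.5345 -0.2621  0.045 ]
jaw 0.68 [369.9 410.8] [ 0.3441 -0.3308  0.052 ]
rest 0.89 [307.8 202.7] [ 0.5268 -0.2477  0.    ]
spanner 0.83 z [0.0564 0.0583 0.0596] ((544.6365966796875, -259.8052978515625), (198.51846313476562, 78.16435241699219), 11.414212226867676)
rest 0.74 z [0.0424 0.0444 0.0456] ((531.054443359375, -248.71914672851562), (59.50164794921875, 109.96269989013672), 15.30721378326416)
```

View pics/sp1.png

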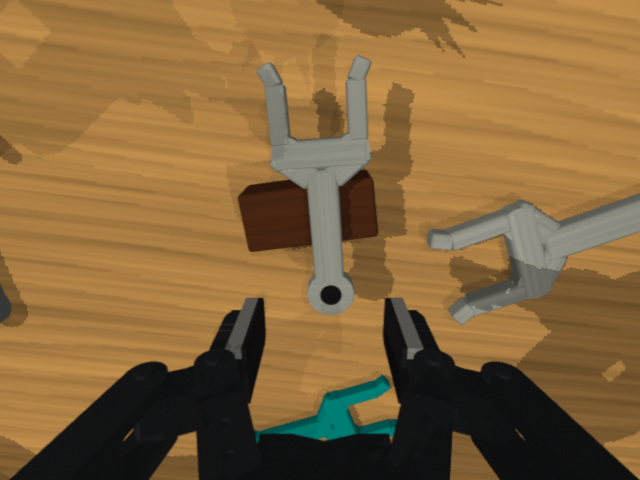

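Wrist view: the grey spanner lies across the block, eye at (330,295), prong tips at (267,73) and (360,66). The nut's wing line is at 41.1° (expected about 41.9°), so it is finger-tight. Now I refine the spanner heading.

Run:
```python
from h import *
e=atz('wrist',(330.5,295),.058);a=atz('wrist',(267,73),.058);b=atz('wrist',(360,67),.058)
m=(a+b)/2; print(e,a,b,'len',np.linalg.norm(m-e),'head',np.degrees(np.arctan2(*(m-e)[1::-1])))
Q=np.load('Q.npy'); 
h=np.radians(11)
for it in range(3):
    x=np.array([np.cos(h),np.sin(h)]); y=np.array([-x[1],x[0]]); o=np.array([.5353,-.2617])
    s=(Q[:,:2]-o)@x; t=(Q[:,:2]-o)@y
    # handle centre line from edges
    S=np.arange(-45,20,5)/1000; C=[ (t[abs(s-k)<.0025].max()+t[abs(s-k)<.0025].min())/2 for k in S]
    W=[np.ptp(t[abs(s-k)<.0025]) for k in S]
    p=np.polyfit(S,C,1); h+=np.arctan(p[0]); print(np.degrees(h),p, np.round(W,4),s.min(),s.max())
```

```text
[ 0.4663883  -0.27437756  0.058     ] [ 0.63025525 -0.20736324  0.058     ] [ 0.6424701  -0.27033082  0.058     ] len 0.1736482298288128 head 11.806790924513583
11.590810071798211 [ 1.03119465e-02 -7.88234004e-05] [0.0231 0.0238 0.0232 0.0236 0.0249 0.0234 0.0232 0.0241 0.0247 0.0257
 0.0239 0.0244 0.0278] -0.0897381330966544 0.1089979297784976
11.574445481959614 [-2.85615981e-04 -8.48589048e-05] [0.0232 0.0238 0.0232 0.0236 0.0249 0.0234 0.0232 0.0241 0.0247 0.0257
 0.0238 0.0245 0.0278] -0.08972840477069258 0.10887709045057266
11.574899611569881 [ 7.92605693e-06 -8.46918485e-05] [0.0232 0.0238 0.0232 0.0236 0.0249 0.0234 0.0232 0.0241 0.0247 0.0257
 0.0238 0.0245 0.0278] -0.08972880270932275 0.10886870671506507
```

Emit:
{"op": "move_arm", "data": {
  "jaw": [6.5,6.5,6.5,6.5,6.5,6.5],
  "dp": [
    [-3.67,0.27,0],
    [0,0,3.5],
    [0,0,3.5],
    [0,0,2.7],
    [0,0,0],
    [0,0,0]
  ],
  "turn": [
    [0,0,0],
    [0,0,-0.0744],
    [0,0,0],
    [0,0,0],
    [0,0,0],
    [0,0,0]
  ]
}}

```text
time_s: 9.27
position: [0.4952, -0.2682, 0.1018]
tool_rot: [[0.979, 0.205, -0.001], [0.205, -0.979, 0.001], [-0.001, -0.001, -1.0]]
ft_force: [0.5, -0.7, 0.1]
grip_width: 0.0648
gripper_force: 0.0
```

```bash
cat >> s.py <<'E'
def to(x,y,z,yaw):
    d=np.array([x,y,z])-s['position']; print('dp cm',(R.T@d*100).round(2),'turnz',np.radians(a-yaw).round(4))
import sys
if len(sys.argv)>4: to(*map(float,sys.argv[1:5]))
E
python3 s.py .4942 -.2702 .039 11.57
```

```text
9.2667 [ 0.4952 -0.2682  0.1018] yawx 11.81 F [ 0.5 -0.7  0.1] T [-0.028  0.006 -0.055] w 0.06475496576459655 0.0 q [-40.5  30.3  83.3   0.   66.5  37.7]
dp cm [-0.13  0.18  6.28] turnz 0.0041
```

Emit:
{"op": "move_arm", "data": {
  "jaw": [6.5,6.5,6.5,6.5,2,2,2,2,2,2],
  "dp": [
    [-0.13,0.18,3.2],
    [0,0,3.1],
    [0,0,0],
    [0,0,0],
    [0,0,0],
    [0,0,0],
    [0,0,0],
    [0,0,0],
    [0,0,0],
    [0,0,0]
  ],
  "turn": [
    [0,0,0.004],
    [0,0,0],
    [0,0,0],
    [0,0,0],
    [0,0,0],
    [0,0,0],
    [0,0,0],
    [0,0,0],
    [0,0,0],
    [0,0,0]
  ],
  "force": 100
}}

```text
time_s: 10.1
position: [0.4944, -0.271, 0.0406]
tool_rot: [[0.98, 0.2, 0.001], [0.2, -0.98, -0.001], [0.001, 0.001, -1.0]]
ft_force: [-4.0, 2.6, 10.7]
grip_width: 0.0219
gripper_force: 92.2
```

```bash
python3 s.py .4942 -.2702 .039 11.57
```

```text
10.1 [ 0.4944 -0.271   0.0406] yawx 11.54 F [-4.   2.6 10.7] T [0.472 0.638 0.089] w 0.021895635593813027 92.16355131502496 q [-40.8  34.9  86.9  -0.   58.1  37.7]
dp cm [-0.   -0.08  0.16] turnz -0.0005
```

Emit:
{"op": "move_arm", "data": {
  "jaw": [2,2,2,2,2,2,2,2,2,2,2,2],
  "dp": [
    [0,0,-2],
    [0,0,-3],
    [0,0,-3],
    [0,0,0],
    [0,0,0],
    [0,0,0],
    [0,0,0],
    [0,0,0],
    [0,0,0],
    [0,0,0],
    [0,0,0],
    [0,0,0]
  ],
  "turn": [
    [0,0,0],
    [0,0,0],
    [0,0,-0.1],
    [0,0,-0.118],
    [0,0,-0.118],
    [0,0,-0.118],
    [0,0,-0.118],
    [0,0,-0.118],
    [0,0,-0.118],
    [0,0,-0.118],
    [0,0,-0.118],
    [0,0,0]
  ]
}}

```text
time_s: 11.1
position: [0.4941, -0.2708, 0.119]
tool_rot: [[0.316, 0.949, -0.0], [0.949, -0.316, -0.0], [-0.0, -0.0, -1.0]]
ft_force: [-0.0, 0.1, -3.5]
grip_width: 0.022
gripper_force: 91.1
```

```bash
python3 s.py .5233 -.0596 .12 71.3
python3 - <<'E'
from h import *
st=observe(); im,d=cams.get_image('wrist'); save('held',im)
for r in cams.outline_of('wrist','spanner')[:3]:
    m=r['mask']&(d>0); v,u=np.nonzero(m); v,u=v[::7],u[::7]
    Q=np.array([atd('wrist',(a,b),d[b,a],st) for a,b in zip(u,v)])
    R=np.array(st['tool_rot']); q=(Q-st['position'])@R*1000
    k=(q[:,2]<-5)&(q[:,2]>-45)&(q[:,0]>15); q=q[k]
    if len(q)<30: continue
    p=np.polyfit(q[:,0],q[:,2],1); print(r['p'],'n',len(q),'slope z/x',p,'rect',cv2.minAreaRect(q[:,:2].astype(np.float32)),'x',q[:,0].min(),q[:,0].max())
    for x0 in range(20,160,20):
        g=q[abs(q[:,0]-x0)<4]
        if len(g): print(x0,g[:,1].min().round(1),g[:,1].max().round(1),np.median(g[:,2]).round(1))
E
```

```text
11.1 [ 0.4941 -0.2708  0.119 ] yawx 71.59 F [-0.   0.1 -3.5] T [-0.16   0.041  0.011] w 0.022008738898755372 91.08960270881653 q [-40.8  29.1  82.1  -0.   68.8 -22.3]
dp cm [20.96 -3.9  -0.11] turnz 0.0051Traceback (most recent call last):
  File "<stdin>", line 5, in <module>
  File "h.py", line 19, in atd
    o,d=ray(name,uv,st); return o+d*D
        ~~~^^^^^^^^^^^^
  File "h.py", line 12, in ray
    c,V=view(name,st); f=240/np.tan(np.radians(c['vertical_fov'])/2)
        ~~~~^^^^^^^^^
  File "h.py", line 5, in view
    c=cams.calibration(name)
ValueError: time passes only in moves, steps and waits
```

```bash
cat > held.py <<'E'
from h import *
import sys
st=observe(); im,d=cams.get_image('wrist'); save(sys.argv[1],im)
c=cams.calibration('wrist'); f=240/np.tan(np.radians(c['vertical_fov'])/2); T=np.array(c['tool_from_camera'])
v,u=np.mgrid[0:480,0:640]
P=(np.stack([(u-c['cx'])/f*d,-(v-c['cy'])/f*d,-d],-1)@T[:3,:3].T+T[:3,3])*1000
np.save('Pt.npy',P)
m=(d>0)&(P[...,2]<0)&(P[...,2]>-45)&(P[...,0]>16)&(P[...,0]<165)&(abs(P[...,1])<60); q=P[m]
p=np.polyfit(q[:,0],q[:,2],1); print('n',len(q),'slope z/x',p,'x',q[:,0].min(),q[:,0].max(), cv2.minAreaRect(q[:,:2].astype(np.float32)))
for x0 in range(20,160,15):
    g=q[abs(q[:,0]-x0)<4]
    if len(g): print(x0,'y',g[:,1].min().round(1),g[:,1].max().round(1),'inner',g[g[:,1]<0,1].max().round(1) if (g[:,1]<0).any() else '',g[g[:,1]>0,1].min().round(1) if (g[:,1]>0).any() else '','z',np.median(g[:,2]).round(1))
E
python3 held.py held
```

```text
n 37361 slope z/x [ 9.14560114e-03 -1.76346423e+01] x 16.002005365696334 115.39362850516943 ((65.6059799194336, -0.3457298278808594), (99.29258728027344, 75.61769104003906), 0.3748623728752136)
20 y -12.2 11.7 inner -0.3 0.0 z -17.4
35 y -12.2 11.7 inner -0.3 0.0 z -17.3
50 y -12.3 11.7 inner -0.3 0.0 z -17.2
65 y -23.8 23.2 inner -0.3 0.0 z -17.0
80 y -38.0 37.6 inner -0.3 0.0 z -17.0
95 y -36.5 35.7 inner -0.3 0.0 z -17.0
110 y -35.8 35.2 inner -21.4 20.8 z -16.8
```

View pics/held.png

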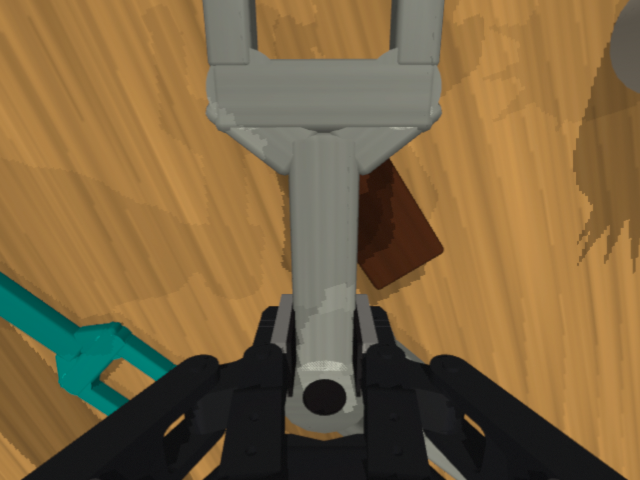

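Held view: spanner is level and straight in the pads, prongs at (230,30) and (418,30), spanner mid 10 mm above TCP. Going to the pre-insertion pose.

Emit:
{"op": "move_arm", "data": {
  "jaw": [2,2,2,2,2,2,2,2,2,2,2],
  "dp": [
    [3.49,-0.65,0],
    [3.49,-0.65,0],
    [3.49,-0.65,0],
    [3.49,-0.65,0],
    [3.49,-0.65,0],
    [3.49,-0.65,0],
    [0,0,2],
    [0,0,3],
    [0,0,2],
    [0,0,0],
    [0,0,0]
  ],
  "turn": [
    [0,0,0.005],
    [0,0,0],
    [0,0,0],
    [0,0,0],
    [0,0,0],
    [0,0,0],
    [0,0,0],
    [0,0,0],
    [0,0,0],
    [0,0,0],
    [0,0,0]
  ]
}}

```text
time_s: 12.17
position: [0.525, -0.0601, 0.0487]
tool_rot: [[0.326, 0.945, -0.001], [0.945, -0.326, 0.0], [0.0, -0.001, -1.0]]
ft_force: [-0.3, -0.4, -3.6]
grip_width: 0.0221
gripper_force: 91.1
```

```bash
python3 s.py .5233 -.0596 .048 71.3; python3 held.py pre
python3 - <<'E'
from h import *
for q in ['nut_mid','jaw','wing']:
    for n in ['wrist']:
        for r in cams.mark_of(n,q)[:1]: 
            uv=np.array(r['location'])*[640,480]; print(q,r['p'],uv.round(1),atz(n,uv,{'nut_mid':.057,'jaw':.058,'wing':.089}[q]).round(4))
E
```

```text
12.1667 [ 0.525  -0.0601  0.0487] yawx 70.96 F [-0.3 -0.4 -3.6] T [-0.144 -0.025 -0.024] w 0.022107163098373125 91.06223702430725 q [-19.4  31.6  92.2   0.   56.2  -0.3]
dp cm [-0.01 -0.17  0.07] turnz -0.006
n 37369 slope z/x [ 9.42770417e-03 -1.76719545e+01] x 16.014082852486343 115.50546336473985 ((65.67359924316406, -0.549468994140625), (99.40528106689453, 75.69017791748047), 0.34483757615089417)
20 y -12.2 11.8 inner -0.3 0.0 z -17.5
35 y -12.2 11.7 inner -0.3 0.0 z -17.4
50 y -12.3 11.6 inner -0.3 0.0 z -17.3
65 y -23.9 23.5 inner -0.3 0.0 z -17.0
80 y -38.3 37.4 inner -0.3 0.0 z -17.1
95 y -35.9 36.0 inner -0.3 0.0 z -17.0
110 y -35.6 35.2 inner -21.4 20.8 z -16.8
```

View pics/pre.png

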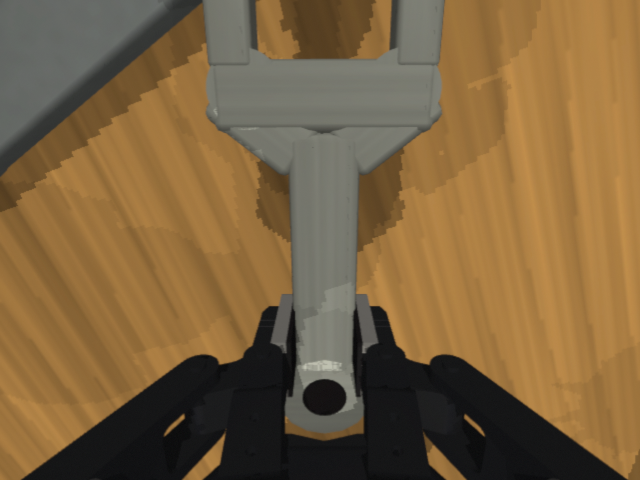

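Emit:
{"op": "move_arm", "data": {
  "jaw": [2,2,2,2,2],
  "dp": [
    [0,-0.14,0],
    [1,0,0],
    [1,0,0],
    [0.5,0,0],
    [0,0,0]
  ],
  "turn": [
    [0,0,-0.006],
    [0,0,0],
    [0,0,0],
    [0,0,0],
    [0,0,0]
  ]
}}

```text
time_s: 12.78
position: [0.5321, -0.0345, 0.0489]
tool_rot: [[0.317, 0.948, 0.0], [0.948, -0.317, 0.0], [0.0, 0.0, -1.0]]
ft_force: [0.6, 0.4, -2.5]
grip_width: 0.0221
gripper_force: 91.2
```

```bash
python3 s.py .5442 .0019 .048 71.3
python3 - <<'E'
from h import *
for n in ['side','scene']:
    im,d=cams.get_image(n)
    if n=='side':
        u,v=px(n,[.583,.1175,.06]).astype(int); k=im[v-50:v+55,u-70:u+70]; save('ins',cv2.resize(k,(800,600),interpolation=cv2.INTER_CUBIC))
E
```

```text
12.7833 [ 0.5321 -0.0345  0.0489] yawx 71.5 F [ 0.6  0.4 -2.5] T [-0.156  0.104 -0.065] w 0.022063756689426516 91.16535186767578 q [-16.5  32.   91.5   0.   56.5   2. ]
dp cm [ 3.84 -0.01  0.09] turnz 0.0034
```

View pics/ins.png

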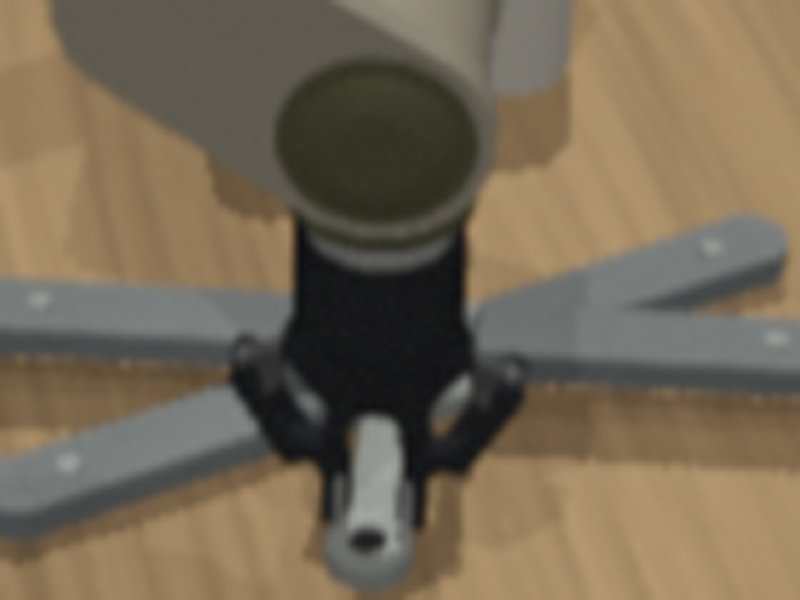

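The arm hides the nut in this view (the spanner eye shows at (370,540)), so I go in by force, in small steps.

Emit:
{"op": "move_arm", "data": {
  "jaw": [2,2,2,2],
  "dp": [
    [0.8,0,0],
    [0.8,0,0],
    [0.4,0,0],
    [0,0,0]
  ],
  "turn": [
    [0,0,0.003],
    [0,0,0],
    [0,0,0],
    [0,0,0]
  ]
}}

```text
time_s: 13.22
position: [0.5384, -0.0161, 0.0488]
tool_rot: [[0.321, 0.947, 0.0], [0.947, -0.321, 0.0], [0.0, 0.0, -1.0]]
ft_force: [-1.3, -0.7, -3.0]
grip_width: 0.022
gripper_force: 91.2
```

```bash
python3 s.py .5442 .0019 .048 71.3
```

```text
13.2167 [ 0.5384 -0.0161  0.0488] yawx 71.29 F [-1.3 -0.7 -3. ] T [-0.187  0.068 -0.014] w 0.022042073011142502 91.16599202156067 q [-14.3  32.4  90.6   0.   57.    4.4]
dp cm [ 1.89 -0.03  0.08] turnz -0.0001
```

Emit:
{"op": "move_arm", "data": {
  "jaw": [2,2,2,2],
  "dp": [
    [0.6,0,0],
    [0.6,0,0],
    [0.4,0,0],
    [0,0,0]
  ],
  "turn": [
    [0,0,0],
    [0,0,0],
    [0,0,0],
    [0,0,0]
  ]
}}

```text
time_s: 13.55
position: [0.5435, -0.0011, 0.0488]
tool_rot: [[0.321, 0.947, 0.0], [0.947, -0.321, 0.0], [0.0, 0.0, -1.0]]
ft_force: [-0.4, 0.2, -4.1]
grip_width: 0.022
gripper_force: 91.2
```

```bash
python3 s.py .5442 .0019 .048 71.3
```

```text
13.55 [ 0.5435 -0.0011  0.0488] yawx 71.27 F [-0.4  0.2 -4.1] T [-0.183  0.061  0.04 ] w 0.021972439594715346 91.16609930992126 q [-12.6  32.7  89.8   0.   57.4   6.1]
dp cm [ 0.31 -0.03  0.08] turnz -0.0005
```

Emit:
{"op": "move_arm", "data": {
  "jaw": [2,2,2,2,2,2],
  "dp": [
    [0.2,0,0],
    [0.02,-0.73,0],
    [0.02,-0.73,0],
    [0.02,-0.73,0],
    [0.02,-0.73,0],
    [0,0,0]
  ],
  "turn": [
    [0,0,0],
    [0,0,0.06],
    [0,0,0.06],
    [0,0,0.06],
    [0,0,0.06],
    [0,0,0]
  ]
}}

```text
time_s: 14.05
position: [0.5172, 0.0127, 0.049]
tool_rot: [[0.539, 0.842, 0.0], [0.842, -0.539, -0.0], [-0.0, 0.0, -1.0]]
ft_force: [0.7, -1.3, -4.4]
grip_width: 0.022
gripper_force: 91.2
```

```bash
cat > arc.py <<'E'
from h import *
s=observe(); R=np.array(s['tool_rot']); p=np.array(s['position']); a=np.degrees(np.arctan2(R[1,0],R[0,0]))
rel=p[:2]-[.5833,.1175]; print(s['time_s'],p.round(4),'yaw',a.round(2),'r',np.hypot(*rel).round(4),'bearing',((np.degrees(np.arctan2(rel[1],rel[0]))+180)%360).round(2),'F tool',(R.T@np.array(s['ft_force'])).round(1),'T',np.round(s['wrist_torque'],2),'Mz axis',(rel[0]*s['ft_force'][1]-rel[1]*s['ft_force'][0]).round(2),'w',s['grip_width'])
E
python3 arc.py
```

```text
14.05 [0.5172 0.0127 0.049 ] yaw 57.4 r 0.1239 bearing 57.74 F tool [-0.7  1.3  4.4] T [-0.43 -0.    0.24] Mz axis 0.16 w 0.022020767304807103
```

Emit:
{"op": "move_arm", "data": {
  "jaw": [2,2,2,2,2],
  "dp": [
    [0.02,-0.73,0],
    [0.02,-0.73,0],
    [0.02,-0.73,0],
    [0.02,-0.73,0],
    [0,0,0]
  ],
  "turn": [
    [0,0,0.06],
    [0,0,0.06],
    [0,0,0.06],
    [0,0,0.06],
    [0,0,0]
  ]
}}

```text
time_s: 14.47
position: [0.4947, 0.0312, 0.0489]
tool_rot: [[0.722, 0.692, -0.0], [0.692, -0.722, -0.0], [-0.001, -0.0, -1.0]]
ft_force: [-0.4, -2.9, -3.3]
grip_width: 0.0216
gripper_force: 91.3
```

```bash
python3 arc.py; python3 nut.py n5|grep -E "nut|wing"
```

```text
14.4667 [0.4947 0.0312 0.0489] yaw 43.77 r 0.1237 bearing 44.23 F tool [-2.3  1.8  3.3] T [-0.5   0.32  0.39] Mz axis 0.22 w 0.021624290269868077
nut_mid 0.66 [286.5  54.1] [0.5583 0.1087 0.057 ]
wing 0.79 [286.3  55.5] [0.5573 0.1039 0.089 ]
wing top n 4281
wing line deg 25.571816379693757
```

Emit:
{"op": "move_arm", "data": {
  "jaw": [2,2,2,2,2,2],
  "dp": [
    [0.02,-0.73,0],
    [0.02,-0.73,0],
    [0.02,-0.73,0],
    [0.02,-0.73,0],
    [0.01,-0.5,0],
    [0,0,0]
  ],
  "turn": [
    [0,0,0.06],
    [0,0,0.06],
    [0,0,0.06],
    [0,0,0.06],
    [0,0,0.04],
    [0,0,0]
  ]
}}

```text
time_s: 15.17
position: [0.4746, 0.0589, 0.0487]
tool_rot: [[0.885, 0.465, -0.001], [0.465, -0.885, -0.0], [-0.001, -0.0, -1.0]]
ft_force: [-3.8, -2.1, -3.9]
grip_width: 0.0217
gripper_force: 91.4
```

```bash
python3 arc.py; python3 nut.py n6|grep -E "nut|wing"
```

```text
15.1667 [0.4746 0.0589 0.0487] yaw 27.73 r 0.1235 bearing 28.34 F tool [-4.4  0.1  3.9] T [-0.4   0.7   0.54] Mz axis 0.01 w 0.02174111216197882
wing 0.6 [286.5  56.1] [0.5549 0.1113 0.089 ]
wing top n 4310
wing line deg 9.892995281058205
```

Emit:
{"op": "move_arm", "data": {
  "jaw": [2,2,2,2],
  "dp": [
    [0,-0.25,0],
    [0,-0.25,0],
    [0,-0.25,0],
    [0,0,0]
  ],
  "turn": [
    [0,0,0.02],
    [0,0,0.02],
    [0,0,0.02],
    [0,0,0]
  ]
}}

```text
time_s: 15.7
position: [0.4713, 0.0656, 0.0488]
tool_rot: [[0.912, 0.41, -0.001], [0.41, -0.912, -0.0], [-0.001, -0.0, -1.0]]
ft_force: [-4.6, -1.9, -4.6]
grip_width: 0.022
gripper_force: 91.4
```

```bash
python3 arc.py
```

```text
15.7 [0.4713 0.0656 0.0488] yaw 24.17 r 0.1234 bearing 24.87 F tool [-5.  -0.1  4.6] T [-0.53  0.99  0.59] Mz axis -0.02 w 0.02197136929893518
```

Emit:
{"op": "move_arm", "data": {
  "jaw": [2,2,2,2],
  "dp": [
    [0,-0.25,0],
    [0,-0.25,0],
    [0,0,0],
    [0,0,0]
  ],
  "turn": [
    [0,0,0.02],
    [0,0,0.02],
    [0,0,0],
    [0,0,0]
  ]
}}

```text
time_s: 16.03
position: [0.4697, 0.0699, 0.0488]
tool_rot: [[0.927, 0.374, -0.0], [0.374, -0.927, -0.0], [-0.0, -0.0, -1.0]]
ft_force: [-4.5, -1.7, -4.2]
grip_width: 0.0218
gripper_force: 91.4
```

```bash
python3 arc.py; python3 nut.py n7|grep -E "nut|wing"
```

```text
16.0333 [0.4697 0.0699 0.0488] yaw 21.99 r 0.1232 bearing 22.72 F tool [-4.8 -0.1  4.2] T [-0.38  0.89  0.68] Mz axis -0.02 w 0.021840214613129412
wing 0.93 [287.6  56.6] [0.5547 0.1137 0.089 ]
wing 0.5 [321.2 222.6] [0.5183 0.0902 0.089 ]
wing top n 4355
wing line deg 5.163646615964041
```

Emit:
{"op": "move_arm", "data": {
  "jaw": [2,2,2],
  "dp": [
    [0,-0.25,0],
    [0,-0.25,0],
    [0,0,0]
  ],
  "turn": [
    [0,0,0.02],
    [0,0,0.02],
    [0,0,0]
  ]
}}

```text
time_s: 16.48
position: [0.4684, 0.0746, 0.049]
tool_rot: [[0.942, 0.336, 0.001], [0.336, -0.942, -0.0], [0.001, 0.001, -1.0]]
ft_force: [-2.7, -3.9, -3.8]
grip_width: 0.0216
gripper_force: 91.4
```

```bash
python3 arc.py; python3 nut.py n8|grep -E "nut|wing"
```

```text
16.4833 [0.4684 0.0746 0.049 ] yaw 19.64 r 0.1227 bearing 20.48 F tool [-3.8  2.7  3.8] T [-0.73  0.63  0.78] Mz axis 0.33 w 0.02159480308199718
wing 0.91 [290.2  60.3] [0.5546 0.1141 0.089 ]
wing top n 4426
wing line deg 4.768757102861343
```

Emit:
{"op": "move_arm", "data": {
  "jaw": [2,2,2,2],
  "dp": [
    [0,-0.25,0],
    [0,-0.25,0],
    [0,0,0],
    [0,0,0]
  ],
  "turn": [
    [0,0,0.02],
    [0,0,0.02],
    [0,0,0],
    [0,0,0]
  ]
}}

```text
time_s: 17.02
position: [0.4673, 0.0791, 0.0491]
tool_rot: [[0.954, 0.298, 0.002], [0.298, -0.954, -0.001], [0.002, 0.001, -1.0]]
ft_force: [0.9, -4.4, -5.1]
grip_width: 0.0217
gripper_force: 91.5
```

```bash
python3 arc.py; python3 nut.py n9|grep -E "nut|wing"
```

```text
17.0167 [0.4673 0.0791 0.0491] yaw 17.36 r 0.1222 bearing 18.3 F tool [-0.5  4.5  5.1] T [-0.82  0.05  0.98] Mz axis 0.55 w 0.021702535208934885
wing 0.73 [291.5  66.6] [0.5537 0.1145 0.089 ]
wing top n 4480
wing line deg 4.421946384565416
```

The moment (1.5 N·m) now rises well past 0.75 while the wing stays put at about 6–7°, where 0.6 rad should end: hard stop. I check how the spanner sits in the pads before backing off.

Run:
```python
from h import *
st=observe(); im,d=cams.get_image('wrist')
c=cams.calibration('wrist'); f=240/np.tan(np.radians(c['vertical_fov'])/2); T=np.array(c['tool_from_camera'])
v,u=np.mgrid[0:480,0:640]
P=(np.stack([(u-c['cx'])/f*d,-(v-c['cy'])/f*d,-d],-1)@T[:3,:3].T+T[:3,3])*1000
for x0 in range(20,116,10):
    m=(d>0)&(P[...,2]<-8)&(P[...,2]>-26)&(abs(P[...,0]-x0)<3)&(abs(P[...,1])<55)
    y=P[...,1][m]; print(x0,y.min().round(1),y.max().round(1),((y.min()+y.max())/2).round(1))
```

```text
20 -12.3 11.4 -0.4
30 -12.4 11.5 -0.4
40 -12.7 11.3 -0.7
50 -12.8 11.0 -0.9
60 -16.8 14.7 -1.0
70 -30.6 26.5 -2.0
80 -39.0 36.3 -1.4
90 -38.0 35.3 -1.4
100 -37.0 34.1 -1.5
110 -37.3 33.9 -1.7
```

Emit:
{"op": "move_arm", "data": {
  "jaw": [2,2,2,2,2,2],
  "dp": [
    [0.02,0.9,0],
    [0.02,0.73,0],
    [0.02,0.73,0],
    [0.02,0.73,0],
    [0,0.5,0],
    [0,0,0]
  ],
  "turn": [
    [0,0,-0.06],
    [0,0,-0.06],
    [0,0,-0.06],
    [0,0,-0.06],
    [0,0,-0.045],
    [0,0,0]
  ]
}}

```text
time_s: 17.77
position: [0.4825, 0.0479, 0.0489]
tool_rot: [[0.832, 0.555, 0.002], [0.555, -0.832, 0.003], [0.004, -0.001, -1.0]]
ft_force: [4.7, 9.8, -5.4]
grip_width: 0.0216
gripper_force: 91.3
```

```bash
python3 arc.py; python3 nut.py n10|grep -E "nut|wing"; python3 s.py .4846 .0458 .049 35.5
```

```text
17.7667 [0.4825 0.0479 0.0489] yaw 33.71 r 0.1225 bearing 34.64 F tool [ 9.3 -5.6  5.5] T [ 1.49 -0.45  0.81] Mz axis -0.66 w 0.02161486476204161
wing 0.93 [291.7  62.3] [0.5563 0.1065 0.089 ]
wing top n 4434
wing line deg 19.641759731514156
17.9667 [0.4822 0.0483 0.049 ] yawx 33.6 F [ 5.4  8.3 -6.2] T [ 1.235 -0.374  0.658] w 0.021859787010359195 91.33395910263062 q [-8.4 28.4 99.4  0.3 52.1 47.8]
dp cm [ 0.06  0.34 -0.  ] turnz -0.0332
```

The nut followed the spanner back (wing now about 20°): the hexagon is wedged in the jaw by the overload. I free it by sliding vertically and rocking slightly, then re-tighten gently.

Emit:
{"op": "move_arm", "data": {
  "jaw": [2,2,2,2,2,2],
  "dp": [
    [-0.1,0,-0.3],
    [0,0,0.3],
    [0,0,0.3],
    [0,0,-0.3],
    [0,0,0],
    [0,0,0]
  ],
  "turn": [
    [0,0,0],
    [0,0,0],
    [0,0,0],
    [0,0,0],
    [0,0,0],
    [0,0,0]
  ]
}}

```text
time_s: 18.47
position: [0.4821, 0.0478, 0.0494]
tool_rot: [[0.833, 0.553, 0.005], [0.553, -0.833, 0.003], [0.006, 0.0, -1.0]]
ft_force: [5.1, 8.0, -4.0]
grip_width: 0.0218
gripper_force: 91.3
```

```bash
cat > wing.py <<'E'
from h import *
import sys
st=observe(); im,d=cams.get_image('wrist')
c=cams.calibration('wrist'); f=240/np.tan(np.radians(c['vertical_fov'])/2); T=np.array(c['tool_from_camera'])
v,u=np.mgrid[0:480,0:640]
Pt=(np.stack([(u-c['cx'])/f*d,-(v-c['cy'])/f*d,-d],-1)@T[:3,:3].T+T[:3,3])
P=Pt@np.array(st['tool_rot']).T+st['position']
A=np.array([.5833,.1175]); r=P[...,:2]-A; rr=np.hypot(r[...,0],r[...,1])
m=(d>0)&(P[...,2]>.099)&(P[...,2]<.109)&(rr<.05)&(rr>.012); q=r[m]
q=q[q[:,0]<.0]; w,V=np.linalg.eigh(np.cov(q.T)); ce=q.mean(0)
R=np.array(st['tool_rot']); yaw=np.degrees(np.arctan2(R[1,0],R[0,0]))
cen=[]
for x0 in (.03,.045,.09):
    k=(d>0)&(Pt[...,2]<-.008)&(Pt[...,2]>-.026)&(abs(Pt[...,0]-x0)<.003)&(abs(Pt[...,1])<.055)
    y=Pt[...,1][k]; cen.append((y.min()+y.max())/2)
sk=np.degrees(np.arctan2(cen[2]-cen[0],.06)); 
print('n',len(q),'wing pca',(np.degrees(np.arctan2(V[1,1],V[0,1]))%180).round(1),'centroid',(np.degrees(np.arctan2(ce[1],ce[0]))%180).round(1),'|c|',np.hypot(*ce).round(3),'spanner heading',(yaw-sk).round(1))
E
python3 arc.py; python3 wing.py
```

```text
18.4667 [0.4821 0.0478 0.0494] yaw 33.58 r 0.1229 bearing 34.58 F tool [ 8.6 -3.8  4.1] T [ 1.34 -0.72  0.53] Mz axis -0.45 w 0.021793439190633285
n 3404 wing pca 20.2 centroid 21.4 |c| 0.029 spanner heading 34.1
```

Emit:
{"op": "move_arm", "data": {
  "jaw": [2,2,2,2,2,2],
  "dp": [
    [-0.3,0,-0.2],
    [-0.2,0,0.3],
    [-0.2,0,-0.3],
    [-0.1,0,0.2],
    [0,0,0],
    [0,0,0]
  ],
  "turn": [
    [0,0,0],
    [0,0,0],
    [0,0,0],
    [0,0,0],
    [0,0,0],
    [0,0,0]
  ]
}}

```text
time_s: 19.02
position: [0.4736, 0.042, 0.0486]
tool_rot: [[0.833, 0.554, -0.001], [0.554, -0.833, 0.001], [-0.0, -0.001, -1.0]]
ft_force: [-0.2, 1.1, -3.5]
grip_width: 0.0218
gripper_force: 91.3
```

```bash
python3 arc.py; python3 wing.py
```

```text
19.0167 [0.4736 0.042  0.0486] yaw 33.64 r 0.1332 bearing 34.52 F tool [ 0.5 -1.   3.5] T [0.13 0.3  0.2 ] Mz axis -0.13 w 0.02181837418381932
n 1932 wing pca 156.4 centroid 17.0 |c| 0.034 spanner heading 34.2
```

Freed. I pull it out fully, look at the nut, and redo the last bit gently.

Emit:
{"op": "move_arm", "data": {
  "jaw": [2,2,2,2,2,2],
  "dp": [
    [-1,0,0],
    [-1.5,0,0],
    [-1.5,0,0],
    [-1.5,0,0],
    [0,0,0],
    [0,0,0]
  ],
  "turn": [
    [0,0,0],
    [0,0,0],
    [0,0,0],
    [0,0,0],
    [0,0,0],
    [0,0,0]
  ]
}}

```text
time_s: 19.57
position: [0.4277, 0.0108, 0.049]
tool_rot: [[0.833, 0.553, 0.0], [0.553, -0.833, -0.0], [0.0, 0.0, -1.0]]
ft_force: [-0.5, 0.8, -5.5]
grip_width: 0.0216
gripper_force: 91.2
```

```bash
python3 arc.py
python3 - <<'E'
from h import *
A=np.array([.5833,.1175])
for n in ['side','scene']:
    im,d=cams.get_image(n); save('w_'+n,im)
    c=cams.calibration(n); V=np.array(c['view']); f=240/np.tan(np.radians(c['vertical_fov'])/2)
    for q in ['wing','nut_mid']:
      for r in cams.mark_of(n,q)[:1]:
        uv=np.array(r['location'])*[640,480]; p=atz(n,uv,.089 if q=='wing' else .057)[:2]-A; print(n,q,round(r['p'],2),uv.round(1),(p*1000).round(1),np.degrees(np.arctan2(p[1],p[0])).round(1))
    v,u=np.mgrid[0:480,0:640]; P=(np.stack([(u-c['cx'])/f*d,-(v-c['cy'])/f*d,-d],-1)-V[:3,3])@V[:3,:3]
    rr=P[...,:2]-A; m=(d>0)&(P[...,2]>.085)&(P[...,2]<.108)&(np.hypot(rr[...,0],rr[...,1])<.05); q=rr[m]
    if len(q)>10: w,E=np.linalg.eigh(np.cov(q.T)); print(len(q),(np.degrees(np.arctan2(E[1,1],E[0,1]))%180).round(1),w**.5)
E
```

```text
19.5667 [0.4277 0.0108 0.049 ] yaw 33.6 r 0.1887 bearing 34.45 F tool [ 0.  -1.   5.5] T [-0.11  0.06 -0.01] Mz axis -0.18 w 0.021587082413151343
side wing 0.62 [320.  190.1] [-32.3  -3.7] -173.5
side nut_mid 0.57 [329.7 193.2] [ 1.1 16.4] 86.3
195 14.5 [0.00462903 0.02337201]
scene wing 0.27 [244.6 272. ] [  46.2 -362.3] -82.7
scene nut_mid 0.51 [385.5 261. ] [-18.7   4.6] 166.3
133 14.8 [0.00418708 0.0237014 ]
```

```bash
python3 s.py .4489 -.0150 .048 44
```

```text
19.8667 [0.4284 0.0114 0.0488] yawx 33.73 F [-0.6 -0.3 -3.8] T [-0.118  0.109  0.025] w 0.02227449122339587 91.21784090995789 q [-14.4  24.5 107.9  -0.   47.6  41.9]
dp cm [0.24 3.34 0.08] turnz -0.1793
```

Emit:
{"op": "move_arm", "data": {
  "jaw": [2,2,2,2],
  "dp": [
    [0.12,1.67,0],
    [0.12,1.67,0.05],
    [0,0,0],
    [0,0,0]
  ],
  "turn": [
    [0,0,0],
    [0,0,-0.09],
    [0,0,-0.09],
    [0,0,0]
  ]
}}

```text
time_s: 20.2
position: [0.4491, -0.0155, 0.0482]
tool_rot: [[0.717, 0.697, 0.0], [0.697, -0.717, -0.0], [0.0, 0.0, -1.0]]
ft_force: [0.1, 0.6, -3.4]
grip_width: 0.0219
gripper_force: 91.3
```

```bash
python3 s.py .4964 .0319 .048 44; python3 arc.py
```

```text
20.2 [ 0.4491 -0.0155  0.0482] yawx 44.17 F [ 0.1  0.6 -3.4] T [-0.146  0.175  0.017] w 0.021861872540990267 91.33683800697327 q [-17.1  26.  104.8  -0.   49.2  28.7]
dp cm [ 6.7  -0.11  0.02] turnz 0.0029
20.2 [ 0.4491 -0.0155  0.0482] yaw 44.17 r 0.189 bearing 44.76 F tool [ 0.5 -0.4  3.4] T [-0.15  0.17  0.02] Mz axis -0.07 w 0.021861872540990267
```

Emit:
{"op": "move_arm", "data": {
  "jaw": [2,2,2,2,2,2,2],
  "dp": [
    [1.2,-0.02,0],
    [1.2,-0.02,0],
    [1.2,-0.02,0],
    [1.2,-0.02,0],
    [1.0,-0.02,0],
    [0.8,0,0],
    [0,0,0]
  ],
  "turn": [
    [0,0,0],
    [0,0,0],
    [0,0,0],
    [0,0,0],
    [0,0,0],
    [0,0,0],
    [0,0,0]
  ]
}}

```text
time_s: 20.78
position: [0.4962, 0.0326, 0.0482]
tool_rot: [[0.718, 0.696, 0.0], [0.696, -0.718, -0.0], [0.0, 0.0, -1.0]]
ft_force: [0.2, -0.7, -4.6]
grip_width: 0.0222
gripper_force: 91.3
```

```bash
python3 arc.py; python3 wing.py
```

```text
20.7833 [0.4962 0.0326 0.0482] yaw 44.1 r 0.1216 bearing 44.28 F tool [-0.3  0.6  4.6] T [-0.15  0.15 -0.02] Mz axis 0.07 w 0.02218332716117474
n 3552 wing pca 14.3 centroid 16.6 |c| 0.03 spanner heading 44.2
```

Emit:
{"op": "move_arm", "data": {
  "jaw": [2,2,2,2,2],
  "dp": [
    [0.02,-0.73,0],
    [0.02,-0.73,0],
    [0.02,-0.73,0],
    [0.02,-0.73,0],
    [0,0,0]
  ],
  "turn": [
    [0,0,0.06],
    [0,0,0.06],
    [0,0,0.06],
    [0,0,0.06],
    [0,0,0]
  ]
}}

```text
time_s: 21.25
position: [0.4768, 0.055, 0.0483]
tool_rot: [[0.865, 0.502, -0.001], [0.502, -0.865, 0.0], [-0.001, -0.0, -1.0]]
ft_force: [0.7, -2.7, -4.2]
grip_width: 0.022
gripper_force: 91.3
```

```bash
python3 arc.py; python3 wing.py
```

```text
21.25 [0.4768 0.055  0.0483] yaw 30.14 r 0.1235 bearing 30.43 F tool [-0.7  2.7  4.2] T [-0.36  0.21 -0.17] Mz axis 0.33 w 0.022023739198986203
n 3411 wing pca 9.2 centroid 10.9 |c| 0.03 spanner heading 30.3
```

Emit:
{"op": "move_arm", "data": {
  "jaw": [2,2,2,2],
  "dp": [
    [0.01,-0.49,0],
    [0.01,-0.49,0],
    [0,0,0],
    [0,0,0]
  ],
  "turn": [
    [0,0,0.04],
    [0,0,0.04],
    [0,0,0],
    [0,0,0]
  ]
}}

```text
time_s: 21.63
position: [0.4731, 0.0628, 0.0483]
tool_rot: [[0.9, 0.436, -0.0], [0.436, -0.9, -0.0], [-0.0, 0.0, -1.0]]
ft_force: [-0.8, -1.0, -4.3]
grip_width: 0.0219
gripper_force: 91.3
```

```bash
python3 arc.py; python3 wing.py
```

```text
21.6333 [0.4731 0.0628 0.0483] yaw 25.82 r 0.123 bearing 26.38 F tool [-1.1  0.6  4.3] T [-0.11  0.27  0.11] Mz axis 0.07 w 0.021892714015692115
n 3481 wing pca 6.8 centroid 8.2 |c| 0.03 spanner heading 26.0
```

Emit:
{"op": "move_arm", "data": {
  "jaw": [2,2,2,2],
  "dp": [
    [0.01,-0.37,0],
    [0.01,-0.37,0],
    [0,0,0],
    [0,0,0]
  ],
  "turn": [
    [0,0,0.03],
    [0,0,0.03],
    [0,0,0],
    [0,0,0]
  ]
}}

```text
time_s: 22.02
position: [0.4709, 0.0695, 0.0485]
tool_rot: [[0.925, 0.381, 0.001], [0.381, -0.925, -0.001], [0.001, 0.001, -1.0]]
ft_force: [2.4, -2.3, -4.6]
grip_width: 0.0219
gripper_force: 91.3
```

```bash
python3 arc.py; python3 wing.py
```

```text
22.0167 [0.4709 0.0695 0.0485] yaw 22.37 r 0.1222 bearing 23.11 F tool [1.3 3.  4.6] T [-0.31 -0.22  0.38] Mz axis 0.37 w 0.021932029118899427
n 3483 wing pca 6.0 centroid 7.5 |c| 0.029 spanner heading 23.0
```

Emit:
{"op": "move_arm", "data": {
  "jaw": [2,2,2,2],
  "dp": [
    [0.01,-0.37,0],
    [0.01,-0.37,0],
    [0,0,0],
    [0,0,0]
  ],
  "turn": [
    [0,0,0.03],
    [0,0,0.03],
    [0,0,0],
    [0,0,0]
  ]
}}

```text
time_s: 22.4
position: [0.4692, 0.0764, 0.0487]
tool_rot: [[0.946, 0.324, 0.003], [0.324, -0.946, -0.001], [0.003, 0.002, -1.0]]
ft_force: [5.4, -3.4, -5.3]
grip_width: 0.0219
gripper_force: 91.4
```

```bash
python3 arc.py; python3 wing.py
```

```text
22.4 [0.4692 0.0764 0.0487] yaw 18.92 r 0.1213 bearing 19.83 F tool [4.  4.9 5.3] T [-0.58 -0.61  0.66] Mz axis 0.61 w 0.021941181175276384
n 3564 wing pca 5.8 centroid 6.7 |c| 0.029 spanner heading 19.6
```

Hard stop confirmed (moment 1.27 N·m, wing unchanged). Now I unload gradually while sliding out, so it cannot wedge.

Emit:
{"op": "move_arm", "data": {
  "jaw": [2,2,2,2,2,2],
  "dp": [
    [-0.15,0.18,-0.2],
    [-0.15,0.18,0.2],
    [-0.15,0.18,-0.2],
    [-0.15,0.18,0.2],
    [-0.15,0.1,-0.1],
    [0,0,0]
  ],
  "turn": [
    [0,0,-0.015],
    [0,0,-0.015],
    [0,0,-0.015],
    [0,0,-0.015],
    [0,0,-0.01],
    [0,0,0]
  ]
}}

```text
time_s: 22.95
position: [0.4695, 0.0668, 0.0509]
tool_rot: [[0.921, 0.388, 0.015], [0.388, -0.922, 0.001], [0.014, 0.005, -1.0]]
ft_force: [20.4, 8.4, -7.4]
grip_width: 0.0222
gripper_force: 90.8
```

```bash
python3 arc.py; python3 wing.py
```

```text
22.95 [0.4695 0.0668 0.0509] yaw 22.84 r 0.1246 bearing 24.02 F tool [22.   0.2  7.7] T [ 1.06 -2.83  0.24] Mz axis 0.08 w 0.022158816546308708
n 3125 wing pca 6.4 centroid 8.0 |c| 0.03 spanner heading 23.8
```

Emit:
{"op": "move_arm", "data": {
  "jaw": [2,2,2,2,2,2],
  "dp": [
    [-0.1,0.05,0.2],
    [-0.1,0.05,-0.3],
    [-0.1,0,0.3],
    [-0.1,0,-0.3],
    [0,0,0.2],
    [0,0,0]
  ],
  "turn": [
    [0,0,-0.01],
    [0,0,-0.01],
    [0,0,0],
    [0,0,0],
    [0,0,0],
    [0,0,0]
  ]
}}

```text
time_s: 23.5
position: [0.4655, 0.0638, 0.0497]
tool_rot: [[0.914, 0.405, 0.013], [0.405, -0.914, 0.0], [0.012, 0.005, -1.0]]
ft_force: [16.2, 2.1, -3.5]
grip_width: 0.0219
gripper_force: 91.1
```

```bash
python3 arc.py; python3 wing.py
```

```text
23.5 [0.4655 0.0638 0.0497] yaw 23.9 r 0.1295 bearing 24.52 F tool [15.6  4.6  3.7] T [ 0.19 -2.49 -0.25] Mz axis 0.62 w 0.02185798856089619
n 2636 wing pca 179.0 centroid 8.2 |c| 0.032 spanner heading 24.2
```

Emit:
{"op": "move_arm", "data": {
  "jaw": [2,2,2,2,2,2],
  "dp": [
    [-0.2,0,-0.2],
    [-0.2,0,0.2],
    [-0.2,0,-0.2],
    [-0.2,0,0.2],
    [0,0,0],
    [0,0,0]
  ],
  "turn": [
    [0,0,0],
    [0,0,0],
    [0,0,0],
    [0,0,0],
    [0,0,0],
    [0,0,0]
  ]
}}

```text
time_s: 24.05
position: [0.4546, 0.0599, 0.0489]
tool_rot: [[0.915, 0.404, 0.004], [0.404, -0.915, -0.0], [0.003, 0.002, -1.0]]
ft_force: [3.7, -5.8, -2.2]
grip_width: 0.0218
gripper_force: 91.3
```

```bash
python3 arc.py
```

```text
24.05 [0.4546 0.0599 0.0489] yaw 23.85 r 0.141 bearing 24.09 F tool [1.1 6.8 2.2] T [-0.96 -0.63 -0.86] Mz axis 0.96 w 0.021813564910833787
```

Emit:
{"op": "move_arm", "data": {
  "jaw": [2,2,2,2,2,2],
  "dp": [
    [-0.8,0.05,0],
    [-1,0,0],
    [-1.5,0,0],
    [-1.5,0,0],
    [0,0,0],
    [0,0,0]
  ],
  "turn": [
    [0,0,0],
    [0,0,0],
    [0,0,0],
    [0,0,0],
    [0,0,0],
    [0,0,0]
  ]
}}

```text
time_s: 24.55
position: [0.4089, 0.0408, 0.0484]
tool_rot: [[0.914, 0.406, -0.0], [0.406, -0.914, 0.0], [-0.0, -0.001, -1.0]]
ft_force: [0.5, 0.2, -3.4]
grip_width: 0.0219
gripper_force: 91.1
```

```bash
python3 arc.py; python3 held.py held2|head -5;  python3 - <<'E'
from h import *
A=np.array([.5833,.1175])
for n in ['side','scene']:
    im,d=cams.get_image(n)
    c=cams.calibration(n); V=np.array(c['view']); f=240/np.tan(np.radians(c['vertical_fov'])/2)
    v,u=np.mgrid[0:480,0:640]; P=(np.stack([(u-c['cx'])/f*d,-(v-c['cy'])/f*d,-d],-1)-V[:3,3])@V[:3,:3]
    rr=P[...,:2]-A; m=(d>0)&(P[...,2]>.085)&(P[...,2]<.108)&(np.hypot(rr[...,0],rr[...,1])<.05); q=rr[m]
    if len(q)>10: w,E=np.linalg.eigh(np.cov(q.T)); print(n,len(q),(np.degrees(np.arctan2(E[1,1],E[0,1]))%180).round(1),w**.5)
E
```

```text
24.55 [0.4089 0.0408 0.0484] yaw 23.93 r 0.1905 bearing 23.74 F tool [0.6 0.  3.4] T [-0.06  0.12 -0.03] Mz axis 0.0 w 0.021875449847055785
n 36374 slope z/x [  0.03955224 -17.56142583] x 16.002151352717764 116.06509814825522 ((65.91236877441406, -0.9697227478027344), (76.21880340576172, 99.94217681884766), 89.50384521484375)
20 y -12.4 11.4 inner -0.2 0.1 z -16.7
35 y -12.6 11.6 inner -0.2 0.1 z -16.2
50 y -12.7 11.1 inner -0.2 0.1 z -15.6
65 y -24.7 21.5 inner -0.2 0.1 z -14.9
side 201 7.4 [0.00484327 0.0234913 ]
scene 124 6.7 [0.00479304 0.02314712]
```

```bash
python3 - <<'E'
from h import *
P=np.load('Pt.npy'); m=(abs(P[...,1])<5)&(P[...,2]<-5)&(P[...,2]>-30)&(P[...,0]<125); print('throat x',P[...,0][m].max(), 'z there',np.median(P[...,2][m&(P[...,0]>85)]))
E
python3 s.py .4944 -.271 .15 11.1
```

```text
throat x 98.15738406245787 z there -14.215165530854335
24.7 [0.4099 0.041  0.0484] yawx 23.97 F [-0.7  0.6 -4.2] T [-0.019  0.124 -0.052] w 0.021935527814122842 91.13055259280372 q [-10.9  23.4 110.5   0.   46.1  55.1]
dp cm [ -4.95  31.94 -10.16] turnz 0.2247
```

Emit:
{"op": "move_arm", "data": {
  "jaw": [2,2,2,2,2,2],
  "dp": [
    [-3,0,0],
    [-1,0,-2],
    [0,0,-4],
    [0,0,-4],
    [0,0,0],
    [0,0,0]
  ],
  "turn": [
    [0,0,0],
    [0,0,0],
    [0,0,0.11],
    [0,0,0.11],
    [0,0,0],
    [0,0,0]
  ]
}}

```text
time_s: 25.2
position: [0.3738, 0.0247, 0.1496]
tool_rot: [[0.98, 0.198, 0.005], [0.198, -0.98, -0.001], [0.004, 0.002, -1.0]]
ft_force: [0.5, 0.1, -4.1]
grip_width: 0.0216
gripper_force: 91.3
```

```bash
python3 s.py .4944 -.271 .15 11.1
```

```text
25.2 [0.3738 0.0247 0.1496] yawx 11.44 F [ 0.5  0.1 -4.1] T [-0.025  0.213  0.016] w 0.021616287882859703 91.25851378426887 q [-14.5   9.7 107.7   0.   62.4  64. ]
dp cm [ 5.96 31.37  0.05] turnz 0.0059
```

Emit:
{"op": "move_arm", "data": {
  "jaw": [2,2,2,2,2,2,2,2,2,2,2,2],
  "dp": [
    [0.66,3.49,0],
    [0.66,3.49,0],
    [0.66,3.49,0],
    [0.66,3.49,0],
    [0.66,3.49,0],
    [0.66,3.49,0],
    [0.66,3.49,0],
    [0.66,3.49,0],
    [0.66,3.49,0],
    [0,0,0],
    [0,0,0],
    [0,0,0]
  ],
  "turn": [
    [0,0,0.006],
    [0,0,0],
    [0,0,0],
    [0,0,0],
    [0,0,0],
    [0,0,0],
    [0,0,0],
    [0,0,0],
    [0,0,0],
    [0,0.03,0],
    [0,0,0],
    [0,0,0]
  ]
}}

```text
time_s: 26.2
position: [0.4904, -0.2714, 0.1461]
tool_rot: [[0.981, 0.192, 0.026], [0.192, -0.981, 0.009], [0.027, -0.004, -1.0]]
ft_force: [-0.1, 0.5, -4.8]
grip_width: 0.0218
gripper_force: 91.3
```

```bash
python3 s.py .4944 -.271 .046 11.1; python3 s.py .4944 -.271 .041 11.1|tail -1
```

```text
26.2 [ 0.4904 -0.2714  0.1461] yawx 11.05 F [-0.1  0.5 -4.8] T [-0.023  0.208  0.065] w 0.021796224803773717 91.3060809354647 q [-41.7  26.7  81.3   1.4  71.2  36.8]
dp cm [ 0.14  0.07 10.02] turnz -0.001
dp cm [ 0.12  0.08 10.52] turnz -0.001
```

Emit:
{"op": "move_arm", "data": {
  "jaw": [2,2,2,2,2,2],
  "dp": [
    [0.12,0.08,3.5],
    [0,0,3.5],
    [0,0,2],
    [0,0,1.2],
    [0,0,0],
    [0,0,0]
  ],
  "turn": [
    [0,0,0],
    [0,0,0],
    [0,0,0],
    [0,0,0],
    [0,0,0],
    [0,0,0]
  ]
}}

```text
time_s: 26.7
position: [0.4953, -0.271, 0.046]
tool_rot: [[0.981, 0.193, 0.028], [0.193, -0.981, 0.007], [0.029, -0.002, -1.0]]
ft_force: [-0.2, 0.1, -3.9]
grip_width: 0.0219
gripper_force: 91.3
```

```bash
python3 s.py .4944 -.271 .041 11.1; python3 held.py pl|head -4
```

```text
26.7 [ 0.4953 -0.271   0.046 ] yawx 11.11 F [-0.2  0.1 -3.9] T [-0.051  0.178  0.   ] w 0.021939438137379405 91.33080620435067 q [-41.3  34.2  87.4   1.6  57.6  36.7]
dp cm [-0.11 -0.01  0.49] turnz 0.0001
n 36361 slope z/x [  0.0393265  -17.53052639] x 16.00356933310633 116.29137638171257 ((65.85281372070312, -0.8599472045898438), (76.52749633789062, 100.060546875), 88.90116119384766)
20 y -12.3 11.5 inner -0.2 0.1 z -16.7
35 y -12.6 11.5 inner -0.2 0.1 z -16.2
50 y -12.7 11.2 inner -0.2 0.1 z -15.7
```

Emit:
{"op": "move_arm", "data": {
  "jaw": [2,2,2,2],
  "dp": [
    [-0.1,0,0.25],
    [0,0,0.15],
    [0,0,0.1],
    [0,0,0]
  ],
  "turn": [
    [0,0,0],
    [0,0,0],
    [0,0,0],
    [0,0,0]
  ]
}}

```text
time_s: 27.08
position: [0.4946, -0.2723, 0.0416]
tool_rot: [[0.981, 0.191, 0.029], [0.191, -0.982, 0.005], [0.03, 0.0, -1.0]]
ft_force: [-0.7, -0.2, -3.2]
grip_width: 0.0219
gripper_force: 91.5
```

```bash
python3 s.py .4944 -.271 .041 11.1
```

```text
27.0833 [ 0.4946 -0.2723  0.0416] yawx 11.02 F [-0.7 -0.2 -3.2] T [-0.03   0.28  -0.006] w 0.021895308844116484 91.53652852226514 q [-41.5  34.5  87.7   1.6  56.8  36.6]
dp cm [ 0.   -0.13  0.06] turnz -0.0015
```

Emit:
{"op": "move_arm", "data": {
  "jaw": [2,2,2,2],
  "dp": [
    [0,-0.1,0.07],
    [0,0,0.07],
    [0,0,0],
    [0,0,0]
  ],
  "turn": [
    [0,0,0],
    [0,0,0],
    [0,0,0],
    [0,0,0]
  ]
}}

```text
time_s: 27.42
position: [0.4946, -0.2716, 0.0409]
tool_rot: [[0.981, 0.191, 0.03], [0.191, -0.982, 0.005], [0.03, 0.001, -1.0]]
ft_force: [-3.9, -0.3, 5.9]
grip_width: 0.0218
gripper_force: 93.5
```

```bash
python3 s.py .4944 -.271 .041 11.1
```

```text
27.4167 [ 0.4946 -0.2716  0.0409] yawx 11.02 F [-3.9 -0.3  5.9] T [-0.001  0.661  0.003] w 0.02183509823664594 93.47690907023207 q [-41.4  34.5  87.8   1.6  56.6  36.7]
dp cm [-0.01 -0.06 -0.01] turnz -0.0015
```

Contact with the block. Release and rise.

Emit:
{"op": "move_arm", "data": {
  "jaw": [3,4,6.5,6.5,6.5,6.5,6.5,6.5,6.5,6.5,6.5],
  "dp": [
    [0,0,0],
    [0,0,0],
    [0,0,0],
    [0,0,0],
    [0,0,-2],
    [0,0,-3.5],
    [0,0,-3.5],
    [0,0,-3.5],
    [3,0,-3],
    [0,0,0],
    [0,0,0]
  ],
  "turn": [
    [0,0,0],
    [0,0,0],
    [0,0,0],
    [0,0,0],
    [0,0,0],
    [0,0,0],
    [0,-0.03,0],
    [0,0,0],
    [0,0,0],
    [0,0,0],
    [0,0,0]
  ]
}}

```text
time_s: 28.33
position: [0.5221, -0.2659, 0.1955]
tool_rot: [[0.981, 0.192, 0.003], [0.192, -0.981, -0.002], [0.003, 0.002, -1.0]]
ft_force: [0.6, -0.1, -1.6]
grip_width: 0.0651
gripper_force: 0.0
```

```bash
python3 s.py .583 .1175 .21 7.5; python3 sp.py sp2
python3 - <<'E'
from h import *
Q=np.load('Q.npy'); A=np.c_[Q[:,:2]-Q[:,:2].mean(0),np.ones(len(Q))]; print('plane',np.linalg.lstsq(A,Q[:,2],rcond=None)[0])
E
```

```text
28.3333 [ 0.5221 -0.2659  0.1955] yawx 11.1 F [ 0.6 -0.1 -1.6] T [-0.025  0.003 -0.002] w 0.06508231974025074 0.0 q [-38.6  26.8  72.1   0.   80.9  40.3]
dp cm [ 13.36 -36.45  -1.49] turnz 0.0628
spanner 0.86 [319.4 198. ] [ 0.536  -0.2599  0.045 ]
spanner 0.74 [573.3 234.7] [ 0.5458 -0.4701  0.045 ]
jaw 0.92 [357.1 408.8] [ 0.3437 -0.3333  0.052 ]
rest 0.93 [307.  193.1] [ 0.5278 -0.2495  0.    ]
plane [-2.26115323e-03  6.53728659e-05  5.80697888e-02]
```

The spanner lies level at its old place. Now I check the nut from above.

Emit:
{"op": "move_arm", "data": {
  "jaw": [6.5,6.5,6.5,6.5,6.5,6.5,6.5,6.5,6.5,6.5,6.5,6.5],
  "dp": [
    [1.34,-3.65,-0.15],
    [1.34,-3.65,-0.15],
    [1.34,-3.65,-0.15],
    [1.34,-3.65,-0.15],
    [1.34,-3.65,-0.15],
    [1.34,-3.65,-0.15],
    [1.34,-3.65,-0.15],
    [1.34,-3.65,-0.15],
    [1.34,-3.65,-0.15],
    [1.34,-3.65,-0.15],
    [0,0,0],
    [0,0,0]
  ],
  "turn": [
    [0,0,0],
    [0,0,0],
    [0,0,0],
    [0,0,0],
    [0,0,0],
    [0,0,0],
    [0,0,0],
    [0,0,0],
    [0,0,0],
    [0,0,0],
    [0,0,0],
    [0,0,0]
  ]
}}

```text
time_s: 29.63
position: [0.5823, 0.1192, 0.2087]
tool_rot: [[0.981, 0.194, -0.001], [0.194, -0.981, -0.0], [-0.001, -0.0, -1.0]]
ft_force: [-0.2, -0.2, 0.4]
grip_width: 0.0649
gripper_force: 0.0
```

```bash
python3 nut.py nut9
python3 - <<'E'
from h import *
P=np.load('P.npy'); M=[]
for lo,hi in [(.036,.045),(.015,.026)]:
    m=((P[...,2]>lo)&(P[...,2]<hi)&(np.hypot(P[...,0]-.583,P[...,1]-.116)<.2)).astype(np.uint8)
    n,l,s,_=cv2.connectedComponentsWithStats(cv2.morphologyEx(m,cv2.MORPH_OPEN,np.ones((5,5))))
    for k in range(1,n):
        if s[k,4]>1500: print(lo,s[k,4],cv2.minAreaRect(P[l==k][:,:2].astype(np.float32)*1000))
E
```

```text
29.6333 [0.5823 0.1192 0.2087] 11.18 w 0.06494935481900906
nut_mid 0.62 [322.2 214.9] [0.5821 0.1206 0.057 ]
wing 0.68 [324.8 261.1] [0.5562 0.1134 0.089 ]
stand 0.7 [325.6 199.3] [0.5818 0.1175 0.    ]
wing top n 958
rect 583.4786376953125 117.65718078613281 81.69171142578125 8.960042953491211 7.378938674926758
wing line deg 7.421413381003902
0.036 11269 ((676.3938598632812, 89.69966125488281), (44.52565002441406, 175.39060974121094), 74.27222442626953)
0.036 5964 ((479.3328857421875, 148.893310546875), (41.99343490600586, 181.35903930664062), 73.48356628417969)
0.015 8048 ((669.217041015625, 141.4942626953125), (144.11183166503906, 41.9970703125), 15.405313491821289)
0.015 5035 ((471.86407470703125, 86.96286010742188), (169.41790771484375, 42.009368896484375), 15.411588668823242)
```

The nut's total angle is 172.0° = 3.00 rad (2.4 + 0.6), so it is fully tight. Handing in.

```bash
python3 -c "
from rig import ticket
print(ticket.close_job())"
```

```text
the job is handed in; nothing more can be done
None
```

The job is handed in: the nut was run finger-tight by its wings and then tightened to the stop with the spanner, at a measured 3.00 rad in total (2.4 + 0.6). The hexagon wedged in the jaw on the first removal and the nut backed off up to about 15°, so I retightened it to the stop and slid the spanner off straight. The spanner lies level on its block, and the candle jar, plant and mug were never approached (positions not re-measured).

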